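# Refit the split bearing caps, shut the guard and press the test button

### The job

Slide the clear guard of the test stand back out of the way and put every loose bearing cap back on its own lower half in the stand - the only one with the same bore, whose two keys fit the cap's notches - so that it sits flat and fully home. Then pull the guard fully shut over them, and after that press the button on the control box fully down and let it come up again. Never press the button while the guard is open, and leave the stopwatch and the spanner where they are.

Things in the scene. Friction and masses are not known exactly. Their poses are not given: they have to be found in the camera images.
- cap_a_mid (a point): centre (half-way up) of loose bearing cap a: half-round grey-painted arch 30 mm high, bore 22 mm, with 14 mm high flanges; 106 mm long (x), 40 mm wide (y, the bore's axis; grasp across it at the crown); flat underside 15 mm below, z up; 0.25 kg. Each end has a notch 14 mm wide, 9 mm deep, full height: at the +x end +8 mm, at the -x end +8 mm in its own y off centre. May be absent (None)
- seat_a (a point): where cap a's centre lies when home on lower half a, axes as the cap's: +x end on +x end. The half is a fixed block 106 x 36 x 40 mm, bore 22 mm; its top face, 15 mm below this point, has an upright key at each end, 11 mm wide, 7 mm deep, 13.5 mm high, roof-shaped top: at the +x end +8 mm, at the -x end +8 mm in its own y
- cap_b_mid (a point): centre (half-way up) of loose bearing cap b: half-round grey-painted arch 33 mm high, bore 28 mm, with 14 mm high flanges; 106 mm long (x), 40 mm wide (y, the bore's axis; grasp across it at the crown); flat underside 16.5 mm below, z up; 0.25 kg. Each end has a notch 14 mm wide, 9 mm deep, full height: at the +x end +8 mm, at the -x end +0 mm in its own y off centre. May be absent (None)
- seat_b (a point): where cap b's centre lies when home on lower half b, axes as the cap's: +x end on +x end. The half is a fixed block 106 x 36 x 40 mm, bore 28 mm; its top face, 16.5 mm below this point, has an upright key at each end, 11 mm wide, 7 mm deep, 13.5 mm high, roof-shaped top: at the +x end +8 mm, at the -x end +0 mm in its own y
- cap_c_mid (a point): centre (half-way up) of loose bearing cap c: half-round grey-painted arch 36 mm high, bore 34 mm, with 14 mm high flanges; 106 mm long (x), 40 mm wide (y, the bore's axis; grasp across it at the crown); flat underside 18 mm below, z up; 0.25 kg. Each end has a notch 14 mm wide, 9 mm deep, full height: at the +x end +0 mm, at the -x end +8 mm in its own y off centre. May be absent (None)
- seat_c (a point): where cap c's centre lies when home on lower half c, axes as the cap's: +x end on +x end. The half is a fixed block 106 x 36 x 40 mm, bore 34 mm; its top face, 18 mm below this point, has an upright key at each end, 11 mm wide, 7 mm deep, 13.5 mm high, roof-shaped top: at the +x end +0 mm, at the -x end +8 mm in its own y
- cap_d_mid (a point): centre (half-way up) of loose bearing cap d: half-round grey-painted arch 39 mm high, bore 40 mm, with 14 mm high flanges; 106 mm long (x), 40 mm wide (y, the bore's axis; grasp across it at the crown); flat underside 19.5 mm below, z up; 0.25 kg. Each end has a notch 14 mm wide, 9 mm deep, full height: at the +x end +8 mm, at the -x end -8 mm in its own y off centre. May be absent (None)
- seat_d (a point): where cap d's centre lies when home on lower half d, axes as the cap's: +x end on +x end (this one also fits turned half round). The half is a fixed block 106 x 36 x 40 mm, bore 40 mm; its top face, 19.5 mm below this point, has an upright key at each end, 11 mm wide, 7 mm deep, 13.5 mm high, roof-shaped top: at the +x end +8 mm, at the -x end -8 mm in its own y
- stand: the fixed test stand: dark plate 12 mm thick, origin under the centre of the row of halves. The four lower halves stand on it side by side, 72 mm apart along its y, in an order that changes. Keys have 1.5 mm play sideways and 2 mm endways in the right cap's notches; a wrong cap stands on the keys, 8 mm or more proud
- guard_handle (a point): middle of the black handle bar of the clear guard: 12 mm thick, 90 mm long along its y, axis 30 mm above the top panel (24 mm free under it); the guard slides along its x. The guard is a clear tunnel 125 mm deep, 292 mm wide, 108 mm high on two rails of the stand; shut, it covers the halves; open, it stands behind the lower halves, away from the robot
- guard (a joint): how far the guard is open, m: 0 fully shut (pulled along the handle's -x, towards the robot, over all the halves), 0.15 fully open; stays where it is left, slides with about 3 N; from 0.13 on its front edge clears the halves; starts at 0 to 0.04
- test_button_top (a point): centre of the top face of the black round push button (36 mm diameter) on the grey fixed control box (70 x 70 x 40 mm); z is up, it is pressed straight down
- test_button (a joint): how far the button is pressed, m: 0 released, 0.008 fully down; sprung, 1.5 N at the start of travel, 5 N fully down
- stopwatch: black stopwatch, 71 x 59 x 17 mm, lying on the worktop at the right, a bystander; origin under its centre
- spanner: steel open-ended spanner, 162 mm long, lying on the worktop at the right, a bystander; origin under its centre

How it is judged (in metres and radians):
On the way, in this order (a step that is already met when the one before it is completed fails the run):
1. the guard is slid back clear of the halves (value of joint guard above 0.115 m), for 0.1 s.
2. every cap present sits home on its own lower half (horizontal distance between cap_a_mid and seat_a below 0.005 m and z of cap_a_mid in the frame of seat_a between -0.003 and 0.003 m and angle between each of cap_a_mid, cap_b_mid, cap_c_mid, cap_d_mid's own z axis and vertical below 0.06 rad and angle between the x axis of cap_a_mid and the x axis of seat_a, either way round below 0.09 rad and horizontal distance between cap_b_mid and seat_b below 0.005 m and z of cap_b_mid in the frame of seat_b between -0.003 and 0.003 m and angle between the x axis of cap_b_mid and the x axis of seat_b, either way round below 0.09 rad and horizontal distance between cap_c_mid and seat_c below 0.005 m and z of cap_c_mid in the frame of seat_c between -0.003 and 0.003 m and angle between the x axis of cap_c_mid and the x axis of seat_c, either way round below 0.09 rad and horizontal distance between cap_d_mid and seat_d below 0.005 m and z of cap_d_mid in the frame of seat_d between -0.003 and 0.003 m and angle between the x axis of cap_d_mid and the x axis of seat_d, either way round below 0.09 rad), for 0.3 s.
3. the guard is shut (value of joint guard below 0.006 m), for 0.2 s.
4. the button is pressed fully down with the guard shut (value of joint test_button above 0.0065 m and value of joint guard below 0.006 m), for 0.05 s.
At the end, for the whole second after the job is handed in: Every cap present lies on its own lower half, its centre within 5 mm in plan and 3 mm in height of the seat point, tilted less than 0.06 rad and turned less than 0.09 rad from the half; the guard is within 6 mm of fully shut; the button is up again (within 1.5 mm) (all of step 2 and value of joint guard below 0.006 m and value of joint test_button below 0.0015 m); the robot touches nothing.
It fails at once if the button is pressed while the guard is open (value of joint test_button above 0.004 m and value of joint guard above 0.02 m).
It fails at once if the stopwatch or the spanner is moved more than 3 cm (distance of any of stopwatch, spanner from where it was at the start of the episode above 0.03 m).
Of cap_a, cap_b, cap_c, cap_d only 3 to 4 are there at a start; the rules pass over those that are not, and their reading is None.
At some moment in a run one of cap_a, cap_b, cap_c, cap_d may be knocked a few centimetres aside while the robot is not near it.
It also fails if it takes over 192 s, if anything falls off the work surface, if the arm or the gripper's body presses on something with over 40 N, if the wrist force passes 120 N, or if a joint passes its speed limit or range.

### The arm

A 6-joint arm with a two-finger parallel gripper is mounted at the origin on a cart in front of the work surface, level with it; the furniture and walls round the work are solid. World frame = base frame: x ahead of the robot, y to its left, z up, the work surface at z = 0. Lengths are in mm, angles in degrees, forces in N, time in s.
With the tool pointing down it reaches from about 400 to 825 mm from the base axis. Payload 7 kg.
Tool frame: the origin (TCP) lies at the very end of the fingers, on their centre line; the grasp point (between the pads) lies arm.hold_point_z behind it (arm.hold_point_z is the distance from the TCP to the grasp point, in mm); z points along the fingers, y is the direction in which the jaws open and shut (so a half turn about z gives the same grasp; the last joint's range is limited). The gripper opens to 85 mm and grips with 20 to 120 N. Pads are 22 mm wide; open, the fingers measure 114 mm over their backs; the gripper's body (76 mm by 85 mm) begins 54 mm behind the grasp point. The pads swing forward as they close: fully open they stand 13 mm farther back than shut.
Start: joints at [-50.013, 20.546, 0.682, 0, -70.136, -16.507], TCP at [268.909, -619.099, 231.302] pointing down, gripper open.
Joint ranges: [-176.03, 176.03], [-82.01, 121.73], [-58.28, 71.71], [-173.87, 95.51], [-174.79, -0.11], [-173.66, 173.66]. Speed limits (degrees/s): [136.94, 136.94, 172.46, 180, 180, 180].

### API

Orientations are given as a 3x3 rotation matrix whose columns are the frame's x, y, z axes.
In Python, from workcell import arm, optics gives the robot as it stands. The module is installed in compiled form; this text tells all that it offers.
- The arm moves only by the tool step_arm, never from a script. Its argument "series" is a list of rows, each an object of numbers: "jaw": the opening in per cent of the stroke, from 0 (shut) to 100 (fully open); "x", "y", "z": the shift along the tool's x, y, z in cm; "ax", "ay", "az": the turn, a rotation vector about the tool's x, y, z in rad. A call has 1 to 20 rows; each row is the pose to reach, as a shift and turn from the pose commanded when the call began, along the tool's axes at that moment; what a row does not reach only later rows make up. A row lasts 1/10 s, in which the tool goes at most 50 mm and 8.59 degrees, less where a joint would pass 70% of its speed; a pose out of reach is approached as far as the arm can. A call with a gripper value outside its range is refused whole. The fingers move at their own pace and stop on an object; the grip force is fixed at half the most. Time passes only in rows, so rows that repeat a pose let the fingers close. It gives the time, the measured TCP pose, the force and the opening at its end, in the units of the state.
- arm.state(): the state, without advancing time (a new reading comes with each control period).
- optics.snapshot(name): name is "side" or "top" or "wrist"; returns (picture, depth): 384x512x3 uint8, red, green, blue; 384x512 float32, mm along the optical axis (not along the pixel's ray), 0 where there is no reading.
- optics.calibration(name): a dict with "K" (3x3 intrinsics, pixels), "k1" (the pictures are not rectified: a ray, as slopes to the right and down, at radius r is drawn at 1 + k1 r^2 times it, then the intrinsics apply), "R" (3x3) and "t" (3): a world point X has camera coordinates R X + t. Camera axes: x right, y down, z forward; pixel columns grow to the right and rows downward; lengths in mm; the calibration is good to about 2 mm. A picture is of the moment at which its call begins: read the wrist's pose just before it. calibration takes no time and is no camera call; for the wrist camera it gives the pose at the moment of the call.
- arm.close_job(): hands the job in, once; it reports no verdict.
The state is a dict: "time_s": time; "joints": joint angles; "joint_velocities": joint speeds; "joint_torque": joint torques, N m; "tcp_pos": TCP position; "eef_rot": TCP orientation; "force": force on the tool from outside, world axes, zero at the start; "ft_torque": the same for the moment, N m; "grip_width": finger opening in mm.
Only numpy, scipy, OpenCV 4.12 (cv2) and the standard library are available. Lean on these libraries where they do the work, as an engineer would, in place of code of your own. Each camera call takes 0.05 s, during which the arm holds its last target. There are 200 camera calls.

## Working session

There is one attempt and no reset: what is moved stays moved. The work goes in short steps, Python scripts to look and compute and a tool call to move; the robot and the scene stay as the last step left them, time stands still between calls to the robot, and variables do not carry over. Pictures are saved under pics/ and viewed, about 12 in all and at most 16, crops included, and the job is handed in when it is done.

Besides the shell and the picture viewer there is one more tool, called as name([rows], argument=value, ...), one row to a line, values as JSON. step_arm: Moves the arm, as the interface text tells. Its arguments: {"type":"object","properties":{"series":{"type":"array"}},"required":["series"]}

```bash
mkdir -p pics; cat > h.py <<'E'
import numpy as np, cv2
from workcell import arm, optics
def snap(n,save=None):
    c=optics.calibration(n); p,d=optics.snapshot(n)
    if save: cv2.imwrite('pics/'+save,cv2.cvtColor(p,cv2.COLOR_RGB2BGR))
    return p,d,c
def ray(c,u,v):
    K=np.array(c['K']); R=np.array(c['R']); t=np.array(c['t'])
    x=np.array([(u-K[0,2])/K[0,0],(v-K[1,2])/K[1,1]]); s=x.copy()
    for _ in range(20): s=x/(1+c['k1']*(s@s))
    return s,R,t
def onz(c,u,v,z):
    s,R,t=ray(c,u,v); o=-R.T@t; d=R.T@np.array([s[0],s[1],1]); return o+d*(z-o[2])/d[2]
def pt(c,u,v,dep):
    s,R,t=ray(c,u,v); return R.T@(np.array([s[0]*dep,s[1]*dep,dep])-t)
def cloud(c,d):
    K=np.array(c['K']);R=np.array(c['R']);t=np.array(c['t'])
    v,u=np.mgrid[:d.shape[0],:d.shape[1]]
    x=(u-K[0,2])/K[0,0];y=(v-K[1,2])/K[1,1];a,b=x.copy(),y.copy()
    for _ in range(20):
        f=1+c['k1']*(a*a+b*b); a,b=x/f,y/f
    P=np.stack([a*d,b*d,d],-1)-t
    P=P@R; P[d<=0]=np.nan; return P
def proj(c,X):
    R=np.array(c['R']);t=np.array(c['t']);K=np.array(c['K'])
    q=R@np.array(X,float)+t; s=q[:2]/q[2]; s=s*(1+c['k1']*(s@s)); return K[0,0]*s[0]+K[0,2],K[1,1]*s[1]+K[1,2]
E
python3 - <<'E'
from h import *
for n in ['top','side']:
    p,d,c=snap(n,n+'0.png'); np.savez(n+'0.npz',p=p,d=d,**{k:np.array(v) for k,v in c.items()})
    print(n,-np.array(c['R']).T@c['t'],np.array(c['R']).round(2).tolist(),c['K'][0][0],c['k1'],(d>0).mean())
print(arm.hold_point_z)
a=cv2.imread('pics/top0.png');
cv2.imwrite('pics/t0.png',cv2.resize(a,(800,600),interpolation=cv2.INTER_CUBIC))
E
```

```text
top [ 333.14822188 -238.78215187 1468.09544917] [[0.0, -1.0, -0.01], [-0.99, 0.0, -0.15], [0.15, 0.01, -0.99]] 408.87940969892287 0.029238834766861583 0.9958140055338541
side [ 88.94717518 836.75237582 608.27732359] [[-0.92, -0.4, 0.02], [-0.18, 0.37, -0.91], [0.36, -0.84, -0.41]] 396.8489645404935 -0.04848432781035895 0.9961598714192709
18.700000000000003
```

View pics/t0.png

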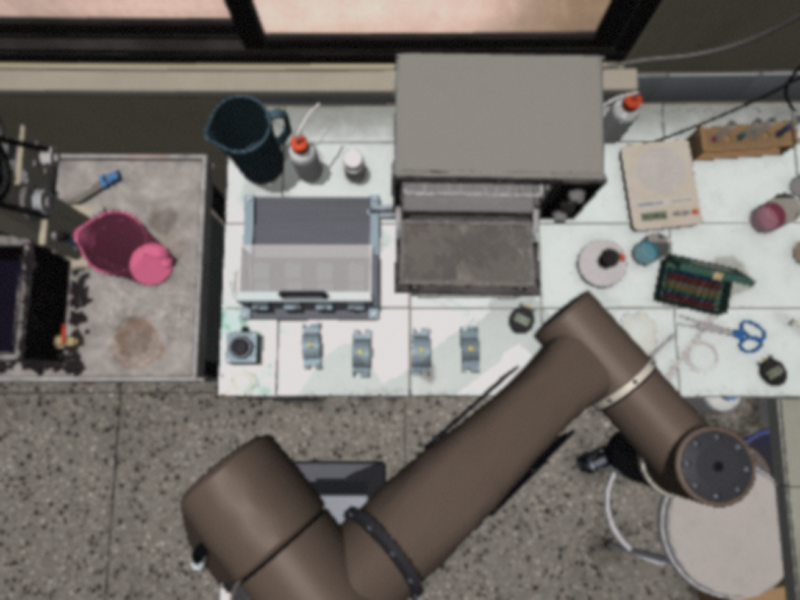

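View pics/side0.png

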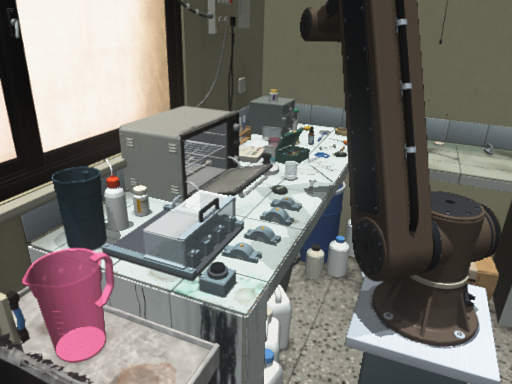

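The top view (800x600) shows four caps at about (312,346), (361,353), (420,350) and (470,349), with the box at (242,347), the handle at (303,294) and the oven to the right of the stand. Next I take rough positions from depth.

```bash
python3 - <<'E'
from h import *
z=np.load('top0.npz');p=z['p'];c={k:z[k] for k in ['K','R','t']};c['k1']=float(z['k1']);d=z['d']
P=cloud(c,d); Z=P[...,2]
roi=np.zeros(d.shape,bool); roi[200:252,130:325]=1
m=((Z>8)&roi).astype(np.uint8)
n,l,s,ce=cv2.connectedComponentsWithStats(m)
for i in range(1,n):
    if s[i,4]<30: continue
    q=P[l==i]; xy=q[:,:2].astype(np.float32); print(s[i,:4],s[i,4],q.mean(0).round(),'zmax',np.percentile(q[:,2],[50,95]).round(1),[np.round(x) for x in cv2.minAreaRect(xy)])
print('table z',np.nanmedian(Z[225:235,215:225]))
# stand region
for (u,v) in [(194,187.5),(186,187),(202,188),(194,170),(194,197),(160,130),(240,130),(155,200),(242,200),(154,222)]:
    print(u,v,P[int(v),int(u)].round())
dk=((p.max(-1)<60)&(Z>110)&(Z<165)).astype(np.uint8); dk[:,:140]=0;dk[:,250:]=0;dk[:150]=0;dk[205:]=0
n,l,s,ce=cv2.connectedComponentsWithStats(dk)
for i in range(1,n):
    if s[i,4]>8: q=P[l==i]; print('dark',s[i],q.mean(0).round(1),[np.round(x) for x in cv2.minAreaRect(q[:,:2].astype(np.float32))])
a=cv2.cvtColor(p,cv2.COLOR_RGB2BGR)[120:260,135:330]
cv2.imwrite('pics/t1.png',cv2.resize(a,(800,574),interpolation=cv2.INTER_CUBIC))
E
```

```text
[154 200  88   5] 371 [552. -25.  14.] zmax [12.5 27.2] [array([551., -25.]), array([ 17., 312.]), np.float64(0.0)]
[193 207  13  30] 317 [482. -30.  21.] zmax [20.1 33.9] [array([482., -30.]), array([106.,  41.]), np.float64(3.0)]
[145 209  22  24] 439 [476. 118.  44.] zmax [40.4 64.6] [array([483., 122.]), array([84., 70.]), np.float64(2.0)]
[294 209  13  30] 316 [ 475. -392.   20.] zmax [17.9 31.6] [array([ 475., -392.]), array([106.,  41.]), np.float64(2.0)]
[225 211  12  30] 314 [ 466. -144.   24.] zmax [24.9 37.1] [array([ 467., -144.]), array([ 40., 104.]), np.float64(89.0)]
[263 210  12  30] 303 [ 468. -279.   27.] zmax [30.4 40.9] [array([ 471., -279.]), array([ 39., 104.]), np.float64(89.0)]
[309 238  16  14] 57 [ 369. -356.  664.] zmax [671.7 683.9] [array([ 370., -358.]), array([ 3., 43.]), np.float64(41.0)]
table z -1.481518212235533
194 187.5 [582. -30. 142.]
186 187 [583.  -4. 141.]
202 188 [579. -57. 143.]
194 170 [648. -24. 108.]
194 197 [570. -11.  13.]
160 130 [816. 117.  27.]
240 130 [ 817. -176.   24.]
155 200 [557. 126.  28.]
242 200 [ 561. -183.   -2.]
154 222 [474. 117.  66.]
dark [181 187  27   3  34] [578.9 -29.9 142.2] [array([579., -30.]), array([86.,  7.]), np.float64(89.0)]
```

View pics/t1.png

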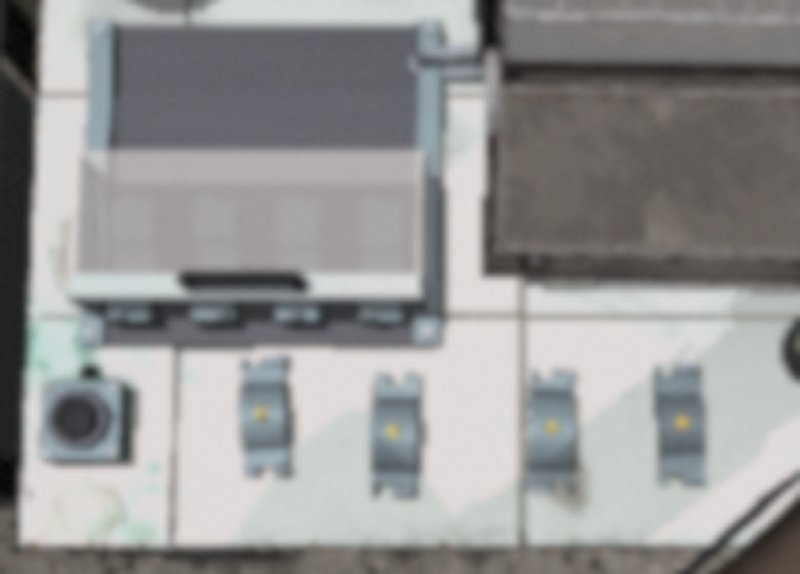

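Cap heights suggest, from left to right: b (y≈-30), c (-144), d (-279), a (-392). The handle is at (580,-30,142). First I push the guard back with the closed fingers.

```bash
cat >> h.py <<'E'
def st():
    s=arm.state(); print('t',round(s['time_s'],2),'tcp',np.round(s['tcp_pos'],1),'F',np.round(s['force'],1),'w',round(s['grip_width'],1),'rot',np.round(s['eef_rot'],3).tolist(),'j',np.round(s['joints'],0)); return s
def go(X,yaw=None,axis=None):
    """tool shift cm to world X; yaw: desired angle (deg) of tool y-axis in world, mod 180"""
    s=st(); R=np.array(s['eef_rot']); print('xyz cm',np.round(R.T@(np.array(X)-s['tcp_pos'])/10,2))
    if yaw is not None:
        # target R: z down, y along yaw
        best=None
        for k in (0,180):
            a=np.radians(yaw+k); y=np.array([np.cos(a),np.sin(a),0]); z=np.array([0,0,-1.]); T=np.stack([np.cross(y,z),y,z],1)
            r=cv2.Rodrigues(R.T@T)[0].ravel()
            print('rotvec',np.round(r,4),np.degrees(r[2]).round(1),'j6->',s['joints'][5]+np.degrees(r[2]))
E
python3 - <<'E'
from h import *
go([535,-30,200],90)
E
```

```text
t 0.1 tcp [ 268.8 -618.7  230.5] F [-0.8  0.6  0. ] w 85.4 rot [[-0.917, -0.398, -0.001], [-0.398, 0.917, 0.001], [0.0, 0.001, -1.0]] j [-50.  21.   1.  -0. -70. -17.]
xyz cm [-47.87  43.39   3.1 ]
rotvec [ 1.400e-03 -4.000e-04  4.097e-01] 23.5 j6-> 6.965568524305478
rotvec [ 6.0000e-04  2.0000e-03 -2.7319e+00] -156.5 j6-> -173.03438978269455
```

step_arm([
  {"jaw": 0, "x": -47.9, "y": 43.4, "z": 3.1, "az": 0.41},
  {"jaw": 0, "x": -47.9, "y": 43.4, "z": 3.1, "az": 0.41},
  {"jaw": 0, "x": -47.9, "y": 43.4, "z": 3.1, "az": 0.41},
  {"jaw": 0, "x": -47.9, "y": 43.4, "z": 3.1, "az": 0.41},
  {"jaw": 0, "x": -47.9, "y": 43.4, "z": 3.1, "az": 0.41},
  {"jaw": 0, "x": -47.9, "y": 43.4, "z": 3.1, "az": 0.41},
  {"jaw": 0, "x": -47.9, "y": 43.4, "z": 3.1, "az": 0.41},
  {"jaw": 0, "x": -47.9, "y": 43.4, "z": 3.1, "az": 0.41},
  {"jaw": 0, "x": -47.9, "y": 43.4, "z": 3.1, "az": 0.41},
  {"jaw": 0, "x": -47.9, "y": 43.4, "z": 3.1, "az": 0.41},
  {"jaw": 0, "x": -47.9, "y": 43.4, "z": 3.1, "az": 0.41},
  {"jaw": 0, "x": -47.9, "y": 43.4, "z": 3.1, "az": 0.41},
  {"jaw": 0, "x": -47.9, "y": 43.4, "z": 3.1, "az": 0.41},
  {"jaw": 0, "x": -47.9, "y": 43.4, "z": 3.1, "az": 0.41},
  {"jaw": 0, "x": -47.9, "y": 43.4, "z": 3.1, "az": 0.41},
  {"jaw": 0, "x": -47.9, "y": 43.4, "z": 3.1, "az": 0.41},
  {"jaw": 0, "x": -47.9, "y": 43.4, "z": 3.1, "az": 0.41},
])

```text
$.series[0]: bad value
```

```bash
python3 - <<'E'
from h import *
go([535,-30,131],90)
p,d,c=snap('wrist','w0.png'); print(-np.array(c['R']).T@c['t'],np.array(c['R']).round(2).tolist(),c['K'][0][0])
E
```

```text
t 0.1 tcp [ 268.8 -618.7  230.5] F [-0.8  0.6  0. ] w 85.4 rot [[-0.917, -0.398, -0.001], [-0.398, 0.917, 0.001], [0.0, 0.001, -1.0]] j [-50.  21.   1.  -0. -70. -17.]
xyz cm [-47.87  43.38  10.  ]
rotvec [ 1.400e-03 -4.000e-04  4.097e-01] 23.5 j6-> 6.965568524305478
rotvec [ 6.0000e-04  2.0000e-03 -2.7319e+00] -156.5 j6-> -173.03438978269455
[ 206.28697923 -644.99845975  373.43331097] [[-0.4, 0.92, 0.0], [0.88, 0.38, 0.27], [0.25, 0.11, -0.96]] 304.3560308266811
```

View pics/w0.png

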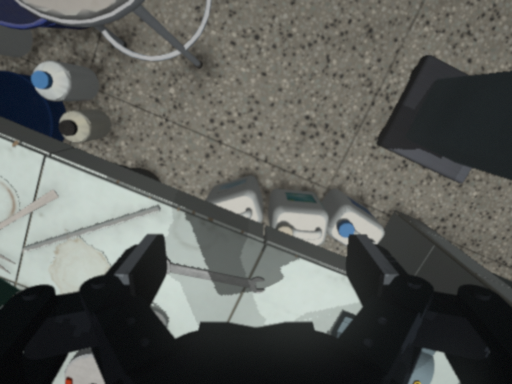

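The view is the wrist camera at the start: fingers at the bottom, nothing useful yet. I retry the move with all keys given.

step_arm([
  {"jaw": 0, "x": -3.5, "y": 3.2, "z": 0.2, "ax": 0, "ay": 0, "az": 0.03},
])

```text
time_s: 0.25
tcp_pos: [286.9, -578.1, 227.7]
eef_rot: [[-0.93, -0.367, -0.002], [-0.367, 0.93, 0.001], [0.001, 0.001, -1.0]]
force: [1.0, 0.9, -0.6]
grip_width: 73.4
```

step_arm([
  {"jaw": 0, "x": -43, "y": 41.7, "z": 2.8, "ax": 0, "ay": 0, "az": 0.38},
  {"jaw": 0, "x": -43, "y": 41.7, "z": 2.8, "ax": 0, "ay": 0, "az": 0.38},
  {"jaw": 0, "x": -43, "y": 41.7, "z": 2.8, "ax": 0, "ay": 0, "az": 0.38},
  {"jaw": 0, "x": -43, "y": 41.7, "z": 2.8, "ax": 0, "ay": 0, "az": 0.38},
  {"jaw": 0, "x": -43, "y": 41.7, "z": 2.8, "ax": 0, "ay": 0, "az": 0.38},
  {"jaw": 0, "x": -43, "y": 41.7, "z": 2.8, "ax": 0, "ay": 0, "az": 0.38},
  {"jaw": 0, "x": -43, "y": 41.7, "z": 2.8, "ax": 0, "ay": 0, "az": 0.38},
  {"jaw": 0, "x": -43, "y": 41.7, "z": 2.8, "ax": 0, "ay": 0, "az": 0.38},
  {"jaw": 0, "x": -43, "y": 41.7, "z": 2.8, "ax": 0, "ay": 0, "az": 0.38},
  {"jaw": 0, "x": -43, "y": 41.7, "z": 2.8, "ax": 0, "ay": 0, "az": 0.38},
  {"jaw": 0, "x": -43, "y": 41.7, "z": 2.8, "ax": 0, "ay": 0, "az": 0.38},
  {"jaw": 0, "x": -43, "y": 41.7, "z": 2.8, "ax": 0, "ay": 0, "az": 0.38},
  {"jaw": 0, "x": -43, "y": 41.7, "z": 2.8, "ax": 0, "ay": 0, "az": 0.38},
  {"jaw": 0, "x": -43, "y": 41.7, "z": 2.8, "ax": 0, "ay": 0, "az": 0.38},
])

```text
time_s: 1.65
tcp_pos: [533.1, -27.7, 200.7]
eef_rot: [[-1.0, -0.002, -0.001], [-0.002, 1.0, -0.0], [0.001, -0.0, -1.0]]
force: [0.3, 0.0, -0.5]
grip_width: -0.2
```

step_arm([
  {"jaw": 0, "x": 0, "y": 0, "z": 3.5, "ax": 0, "ay": 0, "az": 0},
  {"jaw": 0, "x": 0, "y": 0, "z": 7, "ax": 0, "ay": 0, "az": 0},
  {"jaw": 0, "x": 0, "y": 0, "z": 7, "ax": 0, "ay": 0, "az": 0},
  {"jaw": 0, "x": -2, "y": 0, "z": 7, "ax": 0, "ay": 0, "az": 0},
  {"jaw": 0, "x": -3.5, "y": 0, "z": 7, "ax": 0, "ay": 0, "az": 0},
  {"jaw": 0, "x": -5, "y": 0, "z": 7, "ax": 0, "ay": 0, "az": 0},
  {"jaw": 0, "x": -6.5, "y": 0, "z": 7, "ax": 0, "ay": 0, "az": 0},
  {"jaw": 0, "x": -8, "y": 0, "z": 7, "ax": 0, "ay": 0, "az": 0},
  {"jaw": 0, "x": -9.5, "y": 0, "z": 7, "ax": 0, "ay": 0, "az": 0},
  {"jaw": 0, "x": -11, "y": 0, "z": 7, "ax": 0, "ay": 0, "az": 0},
  {"jaw": 0, "x": -12.5, "y": 0, "z": 7, "ax": 0, "ay": 0, "az": 0},
  {"jaw": 0, "x": -14, "y": 0, "z": 7, "ax": 0, "ay": 0, "az": 0},
  {"jaw": 0, "x": -14, "y": 0, "z": 7, "ax": 0, "ay": 0, "az": 0},
])

```text
time_s: 2.95
tcp_pos: [674.4, -30.3, 132.8]
eef_rot: [[-1.0, 0.001, 0.001], [0.001, 1.0, -0.0], [-0.001, -0.0, -1.0]]
force: [-0.7, -0.3, -0.6]
grip_width: 0.2
```

```bash
python3 - <<'E'
from h import *
st()
p,d,c=snap('top','top1.png')
P=cloud(c,d); a=cv2.cvtColor(p,cv2.COLOR_RGB2BGR)[110:260,135:330]
cv2.imwrite('pics/t2.png',cv2.resize(a,(780,600),interpolation=cv2.INTER_CUBIC))
E
```

```text
t 2.95 tcp [674.4 -30.3 132.8] F [-0.7 -0.3 -0.6] w 0.2 rot [[-1.0, 0.001, 0.001], [0.001, 1.0, -0.0], [-0.001, -0.0, -1.0]] j [  14.   25.   -7.    0.  -59. -104.]
```

View pics/t2.png

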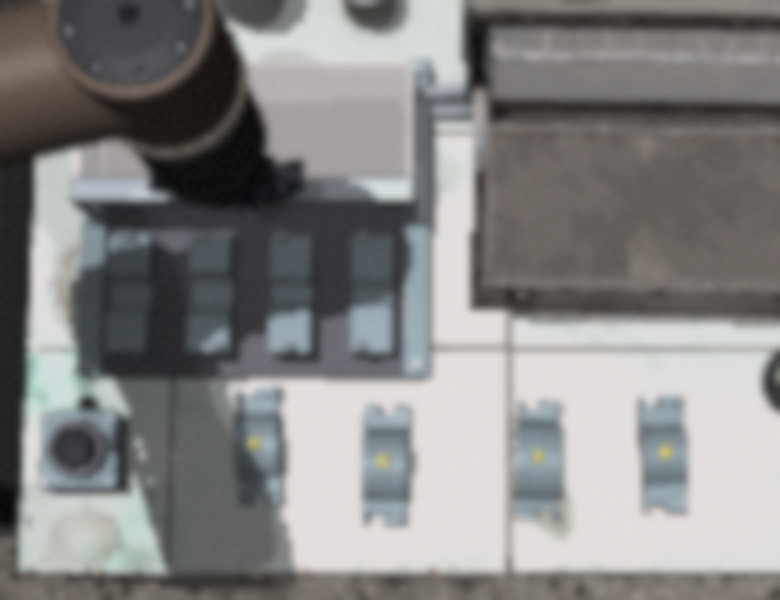

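The guard is now behind the halves, with its front edge just clear. I push a bit further while watching force.

step_arm([
  {"jaw": 0, "x": -0.5, "y": 0, "z": 0, "ax": 0, "ay": 0, "az": 0},
  {"jaw": 0, "x": -1, "y": 0, "z": 0, "ax": 0, "ay": 0, "az": 0},
  {"jaw": 0, "x": -1, "y": 0, "z": 0, "ax": 0, "ay": 0, "az": 0},
])

```text
time_s: 3.3
tcp_pos: [683.4, -29.4, 131.8]
eef_rot: [[-1.0, 0.0, 0.001], [0.0, 1.0, -0.0], [-0.001, -0.0, -1.0]]
force: [-0.3, -0.5, 0.7]
grip_width: -0.3
```

step_arm([
  {"jaw": 0, "x": -0.5, "y": 0, "z": 0, "ax": 0, "ay": 0, "az": 0},
  {"jaw": 0, "x": -0.8, "y": 0, "z": 0, "ax": 0, "ay": 0, "az": 0},
  {"jaw": 0, "x": -0.8, "y": 0, "z": 0, "ax": 0, "ay": 0, "az": 0},
])

```text
time_s: 3.6
tcp_pos: [691.6, -29.0, 131.2]
eef_rot: [[-1.0, 0.0, 0.0], [0.0, 1.0, 0.0], [-0.0, 0.0, -1.0]]
force: [-0.7, -0.3, 0.5]
grip_width: 0.1
```

step_arm([
  {"jaw": 0, "x": 2, "y": 0, "z": 0, "ax": 0, "ay": 0, "az": 0},
  {"jaw": 100, "x": 4, "y": 0, "z": -4, "ax": 0, "ay": 0, "az": 0},
  {"jaw": 100, "x": 5.2, "y": -4, "z": -8, "ax": 0, "ay": 0, "az": 0},
  {"jaw": 100, "x": 5.2, "y": -7, "z": -12, "ax": 0, "ay": 0, "az": 0},
  {"jaw": 100, "x": 5.2, "y": -10, "z": -17, "ax": 0, "ay": 0, "az": 0},
  {"jaw": 100, "x": 5.2, "y": -10, "z": -17, "ax": 0, "ay": 0, "az": 0},
  {"jaw": 100, "x": 5.2, "y": -10, "z": -17, "ax": 0, "ay": 0, "az": 0},
  {"jaw": 100, "x": 5.2, "y": -10, "z": -17, "ax": 0, "ay": 0, "az": 0},
])

```text
time_s: 4.4
tcp_pos: [639.1, -128.9, 300.7]
eef_rot: [[-1.0, 0.001, 0.0], [0.001, 1.0, 0.001], [-0.0, 0.001, -1.0]]
force: [-0.0, -0.1, -0.4]
grip_width: 85.2
```

```bash
python3 - <<'E'
from h import *
st()
p,d,c=snap('wrist','w1.png'); np.savez('w1.npz',p=p,d=d,**{k:np.array(v) for k,v in c.items()})
cv2.imwrite('pics/w1b.png',cv2.resize(cv2.imread('pics/w1.png'),(800,600),interpolation=cv2.INTER_CUBIC))
E
```

```text
t 4.4 tcp [ 639.1 -128.9  300.7] F [-0.  -0.1 -0.4] w 85.2 rot [[-1.0, 0.001, 0.0], [0.001, 1.0, 0.001], [-0.0, 0.001, -1.0]] j [  6.  16.   4.  -0. -77. -96.]
```

View pics/w1b.png

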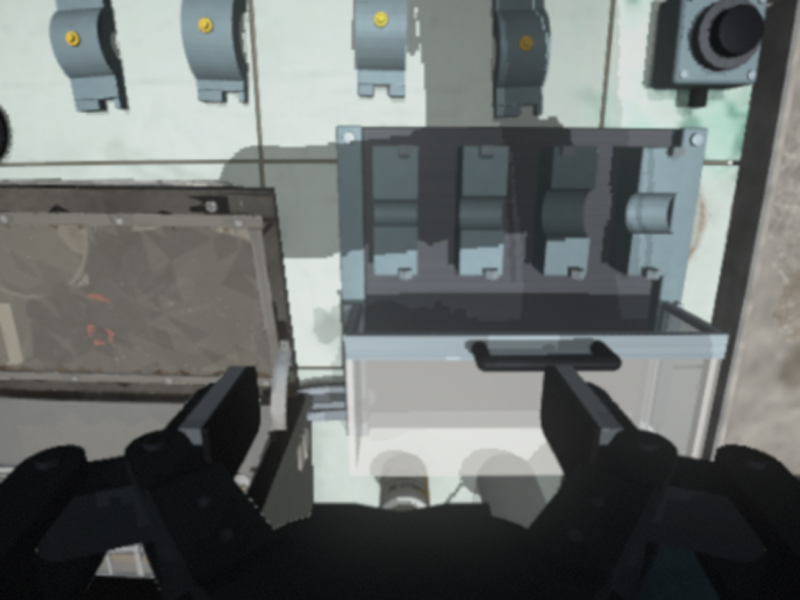

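The wrist view shows all four halves (800x600 centres (395,212), (485,212), (567,212), (650,212)) with their keys, the open guard, and the caps at the top. I locate keys and bores by depth.

```bash
cat > seats.py <<'E'
from h import *
z=np.load('w1.npz');p=z['p'];c={k:z[k] for k in ['K','R','t']};c['k1']=float(z['k1']);d=z['d']
P=cloud(c,d); X,Y,Z=P[...,0],P[...,1],P[...,2]
reg=(X>545)&(X<670)&(Y>-170)&(Y<130)
print('table',np.nanmedian(Z[(X>540)&(X<560)&(Y<-200)]))
h=np.histogram(Z[reg&(Z>5)&(Z<80)],bins=np.arange(5,80,3)); print(list(zip(h[1].round(),h[0])))
top=((Z>46)&reg&(Z<75)).astype(np.uint8)
n,l,s,ce=cv2.connectedComponentsWithStats(top)
for i in range(1,n):
    if s[i,4]<60: continue
    q=P[l==i]; f=q[q[:,2]<57]; r=cv2.minAreaRect(f[:,:2].astype(np.float32)); print('face',s[i],[np.round(v,1) for v in r], f[:,2].mean().round(1),'x',np.percentile(f[:,0],[1,99]).round(1),'y',np.percentile(f[:,1],[2,98]).round(1))
key=((Z>58)&reg&(Z<75)).astype(np.uint8)
n,l,s,ce=cv2.connectedComponentsWithStats(key)
for i in range(1,n):
    if s[i,4]>=4: q=P[l==i]; print('key',s[i,4],q.mean(0).round(1),np.ptp(q,0).round(1))
# bore width: gaps along x at each seat
for y0 in [-135,-63,9,81]:
    b=reg&(abs(Y-y0)<9)
    xs=np.sort(X[b&(Z>49)&(Z<56)&(X>575)&(X<650)]); g=np.diff(xs); k=g.argmax(); print(y0,'gap',xs[k].round(1),xs[k+1].round(1),g[k].round(1), 'minZ',np.nanpercentile(Z[b&(X>xs[k])&(X<xs[k+1])],3).round(1))
E
python3 seats.py
```

```text
table -0.26446934057188076
[(np.int64(5), np.int64(0)), (np.int64(8), np.int64(427)), (np.int64(11), np.int64(6867)), (np.int64(14), np.int64(349)), (np.int64(17), np.int64(169)), (np.int64(20), np.int64(195)), (np.int64(23), np.int64(776)), (np.int64(26), np.int64(1213)), (np.int64(29), np.int64(261)), (np.int64(32), np.int64(543)), (np.int64(35), np.int64(667)), (np.int64(38), np.int64(705)), (np.int64(41), np.int64(671)), (np.int64(44), np.int64(419)), (np.int64(47), np.int64(299)), (np.int64(50), np.int64(4883)), (np.int64(53), np.int64(1331)), (np.int64(56), np.int64(26)), (np.int64(59), np.int64(164)), (np.int64(62), np.int64(201)), (np.int64(65), np.int64(61)), (np.int64(68), np.int64(0)), (np.int64(71), np.int64(0)), (np.int64(74), np.int64(0))]
face [239  93  28  36 958] [array([ 583.6, -131.9]), array([34.4, 42.1]), np.float64(89.9)] 52.3 x [562.5 603.2] y [-148.7 -115. ]
face [295  93  31  34 988] [array([581.7, -60.1]), array([36.5, 40.9]), np.float64(89.9)] 52.3 x [561.3 602.1] y [-78.2 -42.8]
face [351  93  32  29 827] [array([578.3,  11.8]), array([34.7, 36.1]), np.flo
[... 471 characters left out ...]
  83.5]), array([37.1, 37. ]), np.float64(89.6)] 52.0 x [630.3 666. ] y [ 65.6 101.1]
face [347 150  31  29 745] [array([649.8,  12. ]), array([36.9, 33.4]), np.float64(89.8)] 52.1 x [633.3 665.9] y [-6.2 29.6]
key 54 [ 564.5 -123.8   63.1] [5.9 9.7 6.7]
key 59 [564.5 -60.6  62.8] [ 5.9 11.2  8.1]
key 56 [564.3   3.5  62.8] [ 5.9 12.   8.4]
key 55 [564.7  90.1  62.9] [ 6.  11.   9.2]
key 50 [ 662.5 -124.4   62.7] [7.3 9.1 5.8]
key 56 [662.6 -52.9  62.8] [ 7.4 10.9  7.2]
key 54 [662.6  19.   62.3] [ 7.5 11.8  8. ]
key 49 [663.3  82.8  62.6] [ 6.  12.4  8.3]
-135 gap 603.1 623.6 20.5 minZ 41.3
-63 gap 600.4 627.0 26.6 minZ 38.3
9 gap 594.1 634.1 40.0 minZ 31.7
81 gap 596.3 631.0 34.8 minZ 34.7
```

Seats, all with x axis along world +x, at x≈613.5: a at y=-132, b at -60.3, d at 12, c at 83.8. Now I view the caps from above.

step_arm([
  {"jaw": 100, "x": 5, "y": -3, "z": 0, "ax": 0, "ay": 0, "az": 0},
  {"jaw": 100, "x": 13.9, "y": -8, "z": 0, "ax": 0, "ay": 0, "az": 0},
  {"jaw": 100, "x": 13.9, "y": -8, "z": 0, "ax": 0, "ay": 0, "az": 0},
  {"jaw": 100, "x": 13.9, "y": -8, "z": 0, "ax": 0, "ay": 0, "az": 0},
  {"jaw": 100, "x": 13.9, "y": -8, "z": 0, "ax": 0, "ay": 0, "az": 0},
  {"jaw": 100, "x": 13.9, "y": -8, "z": 0, "ax": 0, "ay": 0, "az": 0},
])

```text
time_s: 5.05
tcp_pos: [500.4, -208.6, 300.6]
eef_rot: [[-1.0, -0.0, -0.001], [-0.0, 1.0, 0.0], [0.001, 0.0, -1.0]]
force: [1.3, -1.0, -0.3]
grip_width: 85.1
```

```bash
cat > caps.py <<'E'
from h import *
import sys
name=sys.argv[1]; st()
p,d,c=snap('wrist',name+'.png')
P=cloud(c,d); X,Y,Z=P[...,0],P[...,1],P[...,2]
m=((Z>7)&(Z<48)&(X>390)&(X<540)&(Y>-460)&(Y<60)).astype(np.uint8)
n,l,s,ce=cv2.connectedComponentsWithStats(m)
for i in range(1,n):
    if s[i,4]<600: continue
    q=P[l==i]; r=cv2.minAreaRect(q[:,:2].astype(np.float32))
    b=(l==i).astype(np.uint8); yel=(p[...,0].astype(int)-p[...,2]>70)&cv2.dilate(b,np.ones((5,5))).astype(bool)
    print('CAP',s[i,4],[np.round(v,1) for v in r],'ztop',np.percentile(q[:,2],97).round(1),'yel',np.nanmedian(P[yel],0).round(1) if yel.any() else None)
    # flange profile: y median of inliers vs x, notch search in local frame
    a=np.radians(r[2]); w,h=r[1]; a=a if w>h else a+np.pi/2
    a=(a+np.pi/2)%np.pi-np.pi/2
    R2=np.array([[np.cos(a),np.sin(a)],[-np.sin(a),np.cos(a)]]); u=(q[:,:2]-r[0])@R2.T
    top=np.percentile(u,[1,99],axis=0).round(1).tolist()
    for sg in (1,-1):
        e=u[(sg*u[:,0]>46)&(sg*u[:,0]<51)&(q[:,2]>9)][:,1]; e=np.sort(e); g=np.diff(e); k=g.argmax()
        print('   end',sg,'n',len(e),'range',e[0].round(1),e[-1].round(1),'gap centre',((e[k]+e[k+1])/2).round(1),'w',g[k].round(1))
    print('   yaw',np.degrees(a).round(2),'ext',top)
E
python3 caps.py w2; python3 -c "
import cv2;cv2.imwrite('pics/w2b.png',cv2.resize(cv2.imread('pics/w2.png')[:260],(800,406)))"
```

```text
t 5.05 tcp [ 500.4 -208.6  300.6] F [ 1.3 -1.  -0.3] w 85.1 rot [[-1.0, -0.0, -0.001], [-0.0, 1.0, 0.0], [0.001, 0.0, -1.0]] j [ -2.   6. -10.  -0. -75. -88.]
CAP 2205 [array([ 466.2, -143.2]), array([ 40.6, 104.9]), np.float64(88.4)] ztop 37.6 yel [ 465.9 -143.3   41.9]
   end 1 n 64 range -20.0 19.0 gap centre 0.2 w 14.2
   end -1 n 77 range -19.7 19.9 gap centre 7.8 w 14.0
   yaw -1.62 ext [[-51.1, -20.1], [50.7, 19.7]]
CAP 2231 [array([ 469.5, -277.6]), array([ 40.5, 104.4]), np.float64(87.8)] ztop 40.6 yel [ 469.4 -278.5   44.8]
   end 1 n 63 range -20.0 19.9 gap centre 8.4 w 15.6
   end -1 n 77 range -19.8 19.7 gap centre -7.9 w 14.0
   yaw -2.24 ext [[-50.4, -19.8], [50.6, 20.0]]
CAP 2281 [array([ 474.7, -390.8]), array([106.4,  41.4]), np.float64(2.1)] ztop 31.4 yel [ 475.  -389.6   34.2]
   end 1 n 67 range -18.4 20.7 gap centre 8.2 w 13.9
   end -1 n 82 range -20.2 20.4 gap centre 8.2 w 13.9
   yaw 2.06 ext [[-51.2, -19.8], [51.1, 20.2]]
CAP 2268 [array([482. , -28.7]), array([105.6,  41. ]), np.float64(2.9)] ztop 34.1 yel [482.1 -30.   37.3]
   end 1 n 66 range -20.4 19.2 gap centre 7.5 w 13.3
   end -1 n 76 range -19.6 19.1 gap centre -1.0 w 14.0
   yaw 2.92 ext [[-51.4, -20.2], [50.9, 19.3]]
```

View pics/w2b.png

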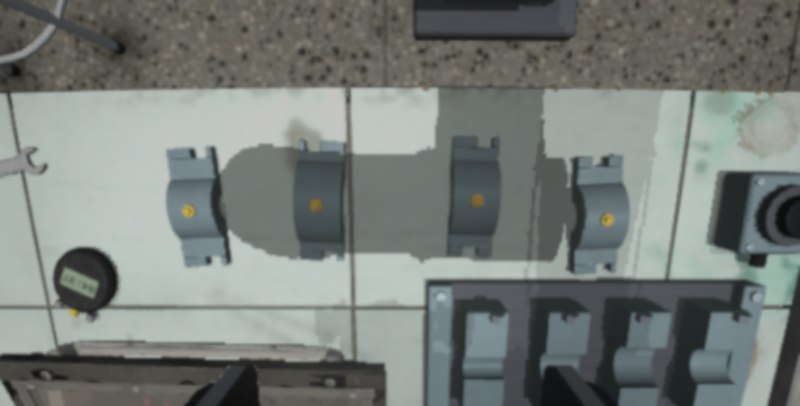

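All four caps lie with +x forward (the notches agree), so none needs turning. I start with cap c at (466,-143, yaw -1.6°).

step_arm([
  {"jaw": 100, "x": 3.4, "y": 6.6, "z": 5, "ax": 0, "ay": 0, "az": 0.028},
  {"jaw": 100, "x": 3.4, "y": 6.6, "z": 10, "ax": 0, "ay": 0, "az": 0.028},
  {"jaw": 100, "x": 3.4, "y": 6.6, "z": 15, "ax": 0, "ay": 0, "az": 0.028},
  {"jaw": 100, "x": 3.4, "y": 6.6, "z": 20, "ax": 0, "ay": 0, "az": 0.028},
  {"jaw": 100, "x": 3.4, "y": 6.6, "z": 24, "ax": 0, "ay": 0, "az": 0.028},
  {"jaw": 100, "x": 3.4, "y": 6.6, "z": 27, "ax": 0, "ay": 0, "az": 0.028},
  {"jaw": 100, "x": 3.4, "y": 6.6, "z": 29.1, "ax": 0, "ay": 0, "az": 0.028},
  {"jaw": 100, "x": 3.4, "y": 6.6, "z": 29.1, "ax": 0, "ay": 0, "az": 0.028},
  {"jaw": 30, "x": 3.4, "y": 6.6, "z": 29.1, "ax": 0, "ay": 0, "az": 0.028},
  {"jaw": 30, "x": 3.4, "y": 6.6, "z": 29.1, "ax": 0, "ay": 0, "az": 0.028},
  {"jaw": 30, "x": 3.4, "y": 6.6, "z": 29.1, "ax": 0, "ay": 0, "az": 0.028},
  {"jaw": 30, "x": 3.4, "y": 6.6, "z": 29.1, "ax": 0, "ay": 0, "az": 0.028},
  {"jaw": 30, "x": 3.4, "y": 6.6, "z": 29.1, "ax": 0, "ay": 0, "az": 0.028},
  {"jaw": 30, "x": 3.4, "y": 6.6, "z": 29.1, "ax": 0, "ay": 0, "az": 0.028},
  {"jaw": 30, "x": 3.4, "y": 6.6, "z": 29.1, "ax": 0, "ay": 0, "az": 0.028},
])

```text
time_s: 6.6
tcp_pos: [467.4, -143.0, 12.0]
eef_rot: [[-1.0, 0.028, 0.004], [0.028, 1.0, 0.0], [-0.004, 0.0, -1.0]]
force: [-1.0, 1.7, 4.7]
grip_width: 38.9
```

step_arm([
  {"jaw": 20, "x": 0, "y": 0, "z": -3, "ax": 0, "ay": 0, "az": 0},
  {"jaw": 20, "x": 0, "y": 0, "z": -7, "ax": 0, "ay": 0, "az": 0},
  {"jaw": 20, "x": 0, "y": 0, "z": -10, "ax": 0, "ay": 0, "az": 0},
  {"jaw": 20, "x": -2, "y": 3.5, "z": -10, "ax": 0, "ay": 0, "az": -0.025},
  {"jaw": 20, "x": -4, "y": 7, "z": -10, "ax": 0, "ay": 0, "az": -0.025},
  {"jaw": 20, "x": -6, "y": 10.5, "z": -10, "ax": 0, "ay": 0, "az": -0.025},
  {"jaw": 20, "x": -8, "y": 14, "z": -10, "ax": 0, "ay": 0, "az": -0.025},
  {"jaw": 20, "x": -10, "y": 17.5, "z": -10, "ax": 0, "ay": 0, "az": -0.025},
  {"jaw": 20, "x": -12, "y": 20.5, "z": -10, "ax": 0, "ay": 0, "az": -0.025},
  {"jaw": 20, "x": -14.1, "y": 23.1, "z": -10, "ax": 0, "ay": 0, "az": -0.025},
  {"jaw": 20, "x": -14.1, "y": 23.1, "z": -10, "ax": 0, "ay": 0, "az": -0.025},
  {"jaw": 20, "x": -14.1, "y": 23.1, "z": -8, "ax": 0, "ay": 0, "az": -0.025},
  {"jaw": 20, "x": -14.1, "y": 23.1, "z": -8, "ax": 0, "ay": 0, "az": -0.025},
  {"jaw": 20, "x": -14.1, "y": 23.1, "z": -8, "ax": 0, "ay": 0, "az": -0.025},
])

```text
time_s: 8.0
tcp_pos: [612.9, 83.3, 90.7]
eef_rot: [[-1.0, 0.004, -0.001], [0.004, 1.0, -0.0], [0.001, -0.0, -1.0]]
force: [-0.3, 0.0, -1.6]
grip_width: 38.9
```

```bash
python3 - <<'E'
from h import *
for k in range(4):
    s=st() if k==0 else arm.state(); 
    p,d,c=snap('wrist','w3.png'); print(np.round(arm.state()['tcp_pos'],1),np.round(arm.state()['force'],1))
E
```

```text
t 8.0 tcp [612.9  83.3  90.7] F [-0.3  0.  -1.6] w 38.9 rot [[-1.0, 0.004, -0.001], [0.004, 1.0, -0.0], [0.001, -0.0, -1.0]] j [  26.   22.  -17.   -0.  -51. -116.]
[613.5  83.4  91.2] [ 0.3 -0.4 -2.7]
[613.7  83.6  91.5] [-0.5 -0.2 -2.4]
[613.8  83.6  91.5] [ 0.2 -1.2 -2.4]
[613.8  83.7  91.4] [ 0.2  0.8 -3.2]
```

View pics/w3.png

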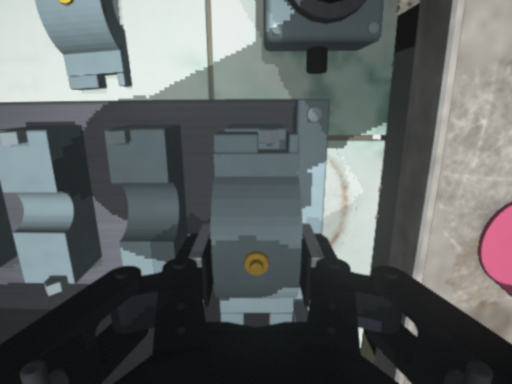

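The cap sits over its half with the front notch at (273,138) lined up on the key. I lower it and watch the force.

step_arm([
  {"jaw": 20, "x": 0, "y": 0, "z": 1, "ax": 0, "ay": 0, "az": 0},
  {"jaw": 20, "x": 0, "y": 0, "z": 1.5, "ax": 0, "ay": 0, "az": 0},
  {"jaw": 20, "x": 0, "y": 0, "z": 2, "ax": 0, "ay": 0, "az": 0},
  {"jaw": 20, "x": 0, "y": 0, "z": 2.3, "ax": 0, "ay": 0, "az": 0},
  {"jaw": 20, "x": 0, "y": 0, "z": 2.5, "ax": 0, "ay": 0, "az": 0},
  {"jaw": 20, "x": 0, "y": 0, "z": 2.5, "ax": 0, "ay": 0, "az": 0},
  {"jaw": 20, "x": 0, "y": 0, "z": 2.5, "ax": 0, "ay": 0, "az": 0},
])

```text
time_s: 8.9
tcp_pos: [613.6, 83.9, 65.4]
eef_rot: [[-1.0, 0.003, 0.0], [0.003, 1.0, -0.0], [-0.0, -0.0, -1.0]]
force: [-0.8, -0.5, -2.6]
grip_width: 38.7
```

step_arm([
  {"jaw": 20, "x": 0, "y": 0, "z": 0.2, "ax": 0, "ay": 0, "az": 0},
  {"jaw": 20, "x": 0, "y": 0, "z": 0.35, "ax": 0, "ay": 0, "az": 0},
  {"jaw": 20, "x": 0, "y": 0, "z": 0.35, "ax": 0, "ay": 0, "az": 0},
  {"jaw": 20, "x": 0, "y": 0, "z": 0.35, "ax": 0, "ay": 0, "az": 0},
])

```text
time_s: 9.3
tcp_pos: [613.9, 84.0, 64.0]
eef_rot: [[-1.0, 0.003, 0.002], [0.003, 1.0, 0.0], [-0.002, 0.0, -1.0]]
force: [-6.9, 0.0, 13.7]
grip_width: 38.6
```

step_arm([
  {"jaw": 58, "x": 0, "y": 0, "z": 0, "ax": 0, "ay": 0, "az": 0},
  {"jaw": 58, "x": 0, "y": 0, "z": 0, "ax": 0, "ay": 0, "az": 0},
  {"jaw": 58, "x": 0, "y": 0, "z": 0, "ax": 0, "ay": 0, "az": 0},
  {"jaw": 58, "x": 0, "y": 0, "z": -2, "ax": 0, "ay": 0, "az": 0},
  {"jaw": 58, "x": 0, "y": 0, "z": -6, "ax": 0, "ay": 0, "az": 0},
  {"jaw": 100, "x": 2, "y": -4, "z": -10, "ax": 0, "ay": 0, "az": 0},
  {"jaw": 100, "x": 4, "y": -8, "z": -14, "ax": 0, "ay": 0, "az": 0},
  {"jaw": 100, "x": 6, "y": -12, "z": -18, "ax": 0, "ay": 0, "az": 0},
  {"jaw": 100, "x": 8, "y": -15, "z": -22, "ax": 0, "ay": 0, "az": 0},
  {"jaw": 100, "x": 9, "y": -19, "z": -23.7, "ax": 0, "ay": 0, "az": 0},
  {"jaw": 100, "x": 10, "y": -23, "z": -23.7, "ax": 0, "ay": 0, "az": 0},
  {"jaw": 100, "x": 11.3, "y": -26.5, "z": -23.7, "ax": 0, "ay": 0, "az": 0},
  {"jaw": 100, "x": 11.3, "y": -29.3, "z": -23.7, "ax": 0, "ay": 0, "az": 0},
  {"jaw": 100, "x": 11.3, "y": -29.3, "z": -23.7, "ax": 0, "ay": 0, "az": 0},
  {"jaw": 100, "x": 11.3, "y": -29.3, "z": -23.7, "ax": 0, "ay": 0, "az": 0},
])

```text
time_s: 10.8
tcp_pos: [499.3, -209.4, 298.5]
eef_rot: [[-1.0, 0.005, -0.0], [0.005, 1.0, 0.0], [0.0, 0.0, -1.0]]
force: [0.2, -0.4, -0.8]
grip_width: 85.4
```

```bash
python3 caps.py w4 | grep -v end; python3 - <<'E'
from h import *
st()
p,d,c=snap('wrist'); P=cloud(c,d); X,Y,Z=P[...,0],P[...,1],P[...,2]
for n,y in zip('abdc',[-132.4,-60.4,11.6,83.6]):
    b=(abs(Y-y)<17); print(n,'front flange z',np.nanmedian(Z[b&(X>572)&(X<580)]).round(1))
E
```

```text
t 10.8 tcp [ 499.3 -209.4  298.5] F [ 0.2 -0.4 -0.8] w 85.4 rot [[-1.0, 0.005, -0.0], [0.005, 1.0, 0.0], [0.0, 0.0, -1.0]] j [ -2.   6. -10.  -0. -74. -88.]
CAP 2250 [array([ 469.9, -277.7]), array([ 40.5, 105.3]), np.float64(87.6)] ztop 40.3 yel [ 469.2 -278.1   44.2]
   yaw -2.37 ext [[-50.9, -19.8], [50.5, 20.1]]
CAP 2293 [array([ 474.6, -390.9]), array([106. ,  41.9]), np.float64(2.0)] ztop 31.4 yel [ 474.3 -389.4   34. ]
   yaw 2.0 ext [[-51.5, -19.7], [50.7, 20.3]]
CAP 2301 [array([482.2, -28.5]), array([106.1,  41.5]), np.float64(3.0)] ztop 34.4 yel [482.6 -30.5  37. ]
   yaw 2.96 ext [[-51.6, -20.3], [50.8, 19.2]]
t 10.85 tcp [ 499.4 -208.8  298.5] F [ 0.6  0.9 -0. ] w 85.7 rot [[-1.0, 0.004, -0.0], [0.004, 1.0, 0.0], [0.0, 0.0, -1.0]] j [ -2.   6. -10.  -0. -74. -88.]
a front flange z 52.2
b front flange z 52.1
d front flange z 52.2
c front flange z 66.2
```

Cap c is home (flange z 66.2 = 52+14). Next is cap d at (469.5,-278).

step_arm([
  {"jaw": 100, "x": 3, "y": -6.9, "z": 5, "ax": 0, "ay": 0, "az": 0.036},
  {"jaw": 100, "x": 3, "y": -6.9, "z": 10, "ax": 0, "ay": 0, "az": 0.036},
  {"jaw": 100, "x": 3, "y": -6.9, "z": 15, "ax": 0, "ay": 0, "az": 0.036},
  {"jaw": 100, "x": 3, "y": -6.9, "z": 20, "ax": 0, "ay": 0, "az": 0.036},
  {"jaw": 100, "x": 3, "y": -6.9, "z": 24, "ax": 0, "ay": 0, "az": 0.036},
  {"jaw": 100, "x": 3, "y": -6.9, "z": 27, "ax": 0, "ay": 0, "az": 0.036},
  {"jaw": 100, "x": 3, "y": -6.9, "z": 28.6, "ax": 0, "ay": 0, "az": 0.036},
  {"jaw": 100, "x": 3, "y": -6.9, "z": 28.6, "ax": 0, "ay": 0, "az": 0.036},
  {"jaw": 100, "x": 3, "y": -6.9, "z": 28.6, "ax": 0, "ay": 0, "az": 0.036},
  {"jaw": 20, "x": 3, "y": -6.9, "z": 28.6, "ax": 0, "ay": 0, "az": 0.036},
  {"jaw": 20, "x": 3, "y": -6.9, "z": 28.6, "ax": 0, "ay": 0, "az": 0.036},
  {"jaw": 20, "x": 3, "y": -6.9, "z": 28.6, "ax": 0, "ay": 0, "az": 0.036},
  {"jaw": 20, "x": 3, "y": -6.9, "z": 28.6, "ax": 0, "ay": 0, "az": 0.036},
  {"jaw": 20, "x": 3, "y": -6.9, "z": 28.6, "ax": 0, "ay": 0, "az": 0.036},
  {"jaw": 20, "x": 3, "y": -6.9, "z": 28.6, "ax": 0, "ay": 0, "az": 0.036},
  {"jaw": 20, "x": 3, "y": -6.9, "z": 28.6, "ax": 0, "ay": 0, "az": 0.036},
])

```text
time_s: 12.5
tcp_pos: [470.2, -277.9, 14.3]
eef_rot: [[-0.999, 0.039, 0.002], [0.039, 0.999, -0.001], [-0.002, -0.001, -1.0]]
force: [-0.7, 2.0, 7.4]
grip_width: 38.7
```

```bash
python3 - <<'E'
from h import *
go([613.7,11.6,100],90)
E
```

```text
t 12.5 tcp [ 470.2 -277.9   14.3] F [-0.7  2.   7.4] w 38.7 rot [[-0.999, 0.039, 0.002], [0.039, 0.999, -0.001], [-0.002, -0.001, -1.0]] j [-10.  22. -30.   0. -37. -82.]
xyz cm [-13.24  29.49  -8.56]
rotvec [-0.0006  0.0023 -0.0389] -2.2 j6-> -84.45360441950052
rotvec [3.6000e-03 9.0000e-04 3.1027e+00] 177.8 j6-> 95.54626776133202
```

step_arm([
  {"jaw": 20, "x": 0, "y": 0, "z": -3, "ax": 0, "ay": 0, "az": 0},
  {"jaw": 20, "x": 0, "y": 0, "z": -7, "ax": 0, "ay": 0, "az": 0},
  {"jaw": 20, "x": 0, "y": 0, "z": -10, "ax": 0, "ay": 0, "az": 0},
  {"jaw": 20, "x": -1.5, "y": 3.5, "z": -10, "ax": 0, "ay": 0, "az": -0.036},
  {"jaw": 20, "x": -3, "y": 7.5, "z": -10, "ax": 0, "ay": 0, "az": -0.036},
  {"jaw": 20, "x": -4.8, "y": 11.5, "z": -10, "ax": 0, "ay": 0, "az": -0.036},
  {"jaw": 20, "x": -6.6, "y": 15.5, "z": -10, "ax": 0, "ay": 0, "az": -0.036},
  {"jaw": 20, "x": -8.5, "y": 19.5, "z": -10, "ax": 0, "ay": 0, "az": -0.036},
  {"jaw": 20, "x": -10.5, "y": 23.5, "z": -10, "ax": 0, "ay": 0, "az": -0.036},
  {"jaw": 20, "x": -12, "y": 27, "z": -10, "ax": 0, "ay": 0, "az": -0.036},
  {"jaw": 20, "x": -13.2, "y": 29.5, "z": -10, "ax": 0, "ay": 0, "az": -0.036},
  {"jaw": 20, "x": -13.2, "y": 29.5, "z": -9, "ax": 0, "ay": 0, "az": -0.036},
  {"jaw": 20, "x": -13.2, "y": 29.5, "z": -8, "ax": 0, "ay": 0, "az": -0.036},
  {"jaw": 20, "x": -13.2, "y": 29.5, "z": -8, "ax": 0, "ay": 0, "az": -0.036},
  {"jaw": 20, "x": -13.2, "y": 29.5, "z": -8, "ax": 0, "ay": 0, "az": -0.036},
  {"jaw": 20, "x": -13.2, "y": 29.5, "z": -8, "ax": 0, "ay": 0, "az": -0.036},
])

```text
time_s: 14.1
tcp_pos: [612.7, 11.1, 93.2]
eef_rot: [[-1.0, 0.004, 0.0], [0.004, 1.0, -0.0], [-0.0, -0.0, -1.0]]
force: [0.6, 0.0, -0.6]
grip_width: 39.1
```

step_arm([
  {"jaw": 20, "x": -0.04, "y": 0.03, "z": 1, "ax": 0, "ay": 0, "az": 0},
  {"jaw": 20, "x": -0.04, "y": 0.03, "z": 1.5, "ax": 0, "ay": 0, "az": 0},
  {"jaw": 20, "x": -0.04, "y": 0.03, "z": 2, "ax": 0, "ay": 0, "az": 0},
  {"jaw": 20, "x": -0.04, "y": 0.03, "z": 2.3, "ax": 0, "ay": 0, "az": 0},
  {"jaw": 20, "x": -0.04, "y": 0.03, "z": 2.5, "ax": 0, "ay": 0, "az": 0},
  {"jaw": 20, "x": -0.04, "y": 0.03, "z": 2.5, "ax": 0, "ay": 0, "az": 0},
  {"jaw": 20, "x": -0.04, "y": 0.03, "z": 2.5, "ax": 0, "ay": 0, "az": 0},
])

```text
time_s: 14.8
tcp_pos: [613.3, 12.3, 67.9]
eef_rot: [[-1.0, 0.003, 0.0], [0.003, 1.0, -0.0], [-0.0, -0.0, -1.0]]
force: [0.1, 1.1, -1.7]
grip_width: 39.0
```

step_arm([
  {"jaw": 20, "x": 0, "y": 0, "z": 0.2, "ax": 0, "ay": 0, "az": 0},
  {"jaw": 20, "x": 0, "y": 0, "z": 0.35, "ax": 0, "ay": 0, "az": 0},
  {"jaw": 20, "x": 0, "y": 0, "z": 0.35, "ax": 0, "ay": 0, "az": 0},
  {"jaw": 20, "x": 0, "y": 0, "z": 0.35, "ax": 0, "ay": 0, "az": 0},
])

```text
time_s: 15.2
tcp_pos: [613.6, 12.3, 66.3]
eef_rot: [[-1.0, 0.003, 0.002], [0.003, 1.0, 0.0], [-0.002, 0.0, -1.0]]
force: [-5.5, 0.6, 12.2]
grip_width: 39.2
```

step_arm([
  {"jaw": 58, "x": 0, "y": 0, "z": 0, "ax": 0, "ay": 0, "az": 0},
  {"jaw": 58, "x": 0, "y": 0, "z": 0, "ax": 0, "ay": 0, "az": 0},
  {"jaw": 58, "x": 0, "y": 0, "z": 0, "ax": 0, "ay": 0, "az": 0},
  {"jaw": 58, "x": 0, "y": 0, "z": -2, "ax": 0, "ay": 0, "az": 0},
  {"jaw": 58, "x": 0, "y": 0, "z": -6, "ax": 0, "ay": 0, "az": 0},
  {"jaw": 100, "x": 2, "y": -3, "z": -10, "ax": 0, "ay": 0, "az": 0},
  {"jaw": 100, "x": 4, "y": -6, "z": -14, "ax": 0, "ay": 0, "az": 0},
  {"jaw": 100, "x": 6, "y": -9, "z": -18, "ax": 0, "ay": 0, "az": 0},
  {"jaw": 100, "x": 8, "y": -12, "z": -22, "ax": 0, "ay": 0, "az": 0},
  {"jaw": 100, "x": 9, "y": -15, "z": -23.6, "ax": 0, "ay": 0, "az": 0},
  {"jaw": 100, "x": 10, "y": -18, "z": -23.6, "ax": 0, "ay": 0, "az": 0},
  {"jaw": 100, "x": 11.3, "y": -22.1, "z": -23.6, "ax": 0, "ay": 0, "az": 0},
  {"jaw": 100, "x": 11.3, "y": -22.1, "z": -23.6, "ax": 0, "ay": 0, "az": 0},
  {"jaw": 100, "x": 11.3, "y": -22.1, "z": -23.6, "ax": 0, "ay": 0, "az": 0},
  {"jaw": 100, "x": 11.3, "y": -22.1, "z": -23.6, "ax": 0, "ay": 0, "az": 0},
])

```text
time_s: 16.7
tcp_pos: [499.5, -208.1, 300.1]
eef_rot: [[-1.0, 0.003, -0.0], [0.003, 1.0, 0.0], [0.0, 0.0, -1.0]]
force: [0.2, 0.9, 0.0]
grip_width: 85.7
```

```bash
cat > chk.py <<'E'
from h import *
st()
p,d,c=snap('wrist'); P=cloud(c,d); X,Y,Z=P[...,0],P[...,1],P[...,2]
for n,y in zip('abdc',[-132.4,-60.4,11.6,83.6]):
    b=(abs(Y-y)<17); print(n,'front flange z',np.nanmedian(Z[b&(X>572)&(X<580)]).round(1))
E
python3 caps.py w5 | grep -v end; python3 chk.py
```

```text
t 16.7 tcp [ 499.5 -208.1  300.1] F [0.2 0.9 0. ] w 85.7 rot [[-1.0, 0.003, -0.0], [0.003, 1.0, 0.0], [0.0, 0.0, -1.0]] j [ -2.   6. -10.  -0. -74. -88.]
CAP 2281 [array([ 474.4, -391. ]), array([105.9,  41.6]), np.float64(2.4)] ztop 31.3 yel [ 475.  -389.6   34.1]
   yaw 2.38 ext [[-51.4, -19.6], [51.3, 20.3]]
CAP 2278 [array([482. , -28.7]), array([105.6,  40.8]), np.float64(2.7)] ztop 34.4 yel [482.8 -30.6  38.8]
   yaw 2.72 ext [[-51.3, -20.2], [50.8, 19.3]]
t 16.75 tcp [ 499.8 -207.8  300.1] F [ 0.3  0.4 -0.6] w 85.7 rot [[-1.0, 0.003, -0.0], [0.003, 1.0, 0.0], [0.0, 0.0, -1.0]] j [ -2.   6. -10.  -0. -74. -88.]
a front flange z 52.3
b front flange z 52.3
d front flange z 66.9
c front flange z 66.2
```

Cap d is home too. Next is cap b at (482.3,-30, yaw 2.8°).

step_arm([
  {"jaw": 100, "x": 0.6, "y": 5, "z": 2, "ax": 0, "ay": 0, "az": -0.052},
  {"jaw": 100, "x": 1.2, "y": 9, "z": 5, "ax": 0, "ay": 0, "az": -0.052},
  {"jaw": 100, "x": 1.8, "y": 13, "z": 8, "ax": 0, "ay": 0, "az": -0.052},
  {"jaw": 100, "x": 1.8, "y": 17.8, "z": 10, "ax": 0, "ay": 0, "az": -0.052},
  {"jaw": 100, "x": 1.8, "y": 17.8, "z": 15, "ax": 0, "ay": 0, "az": -0.052},
  {"jaw": 100, "x": 1.8, "y": 17.8, "z": 20, "ax": 0, "ay": 0, "az": -0.052},
  {"jaw": 100, "x": 1.8, "y": 17.8, "z": 24, "ax": 0, "ay": 0, "az": -0.052},
  {"jaw": 100, "x": 1.8, "y": 17.8, "z": 27, "ax": 0, "ay": 0, "az": -0.052},
  {"jaw": 100, "x": 1.8, "y": 17.8, "z": 29.2, "ax": 0, "ay": 0, "az": -0.052},
  {"jaw": 100, "x": 1.8, "y": 17.8, "z": 29.2, "ax": 0, "ay": 0, "az": -0.052},
  {"jaw": 100, "x": 1.8, "y": 17.8, "z": 29.2, "ax": 0, "ay": 0, "az": -0.052},
  {"jaw": 20, "x": 1.8, "y": 17.8, "z": 29.2, "ax": 0, "ay": 0, "az": -0.052},
  {"jaw": 20, "x": 1.8, "y": 17.8, "z": 29.2, "ax": 0, "ay": 0, "az": -0.052},
  {"jaw": 20, "x": 1.8, "y": 17.8, "z": 29.2, "ax": 0, "ay": 0, "az": -0.052},
  {"jaw": 20, "x": 1.8, "y": 17.8, "z": 29.2, "ax": 0, "ay": 0, "az": -0.052},
  {"jaw": 20, "x": 1.8, "y": 17.8, "z": 29.2, "ax": 0, "ay": 0, "az": -0.052},
  {"jaw": 20, "x": 1.8, "y": 17.8, "z": 29.2, "ax": 0, "ay": 0, "az": -0.052},
  {"jaw": 20, "x": 1.8, "y": 17.8, "z": 29.2, "ax": 0, "ay": 0, "az": -0.052},
])

```text
time_s: 18.6
tcp_pos: [482.8, -30.1, 9.6]
eef_rot: [[-0.999, -0.049, 0.002], [-0.049, 0.999, 0.001], [-0.002, 0.0, -1.0]]
force: [-2.1, 1.5, 9.1]
grip_width: 38.8
```

```bash
python3 - <<'E'
from h import *
go([613.7,-60.2,100],89.8)
E
```

```text
t 18.6 tcp [482.8 -30.1   9.6] F [-2.1  1.5  9.1] w 38.8 rot [[-0.999, -0.049, 0.002], [-0.049, 0.999, 0.001], [-0.002, 0.0, -1.0]] j [  20.   18.  -38.    0.  -33. -107.]
xyz cm [-12.95  -3.64  -9.02]
rotvec [0.0005 0.002  0.0525] 3.0 j6-> -103.98646152066114
rotvec [-3.100e-03  8.000e-04 -3.089e+00] -177.0 j6-> -283.9863683636456
```

step_arm([
  {"jaw": 20, "x": 0, "y": 0, "z": -3, "ax": 0, "ay": 0, "az": 0},
  {"jaw": 20, "x": 0, "y": 0, "z": -7, "ax": 0, "ay": 0, "az": 0},
  {"jaw": 20, "x": 0, "y": 0, "z": -10, "ax": 0, "ay": 0, "az": 0},
  {"jaw": 20, "x": -4, "y": -1, "z": -10, "ax": 0, "ay": 0, "az": 0.052},
  {"jaw": 20, "x": -8, "y": -2, "z": -10, "ax": 0, "ay": 0, "az": 0.052},
  {"jaw": 20, "x": -11, "y": -3, "z": -10, "ax": 0, "ay": 0, "az": 0.052},
  {"jaw": 20, "x": -12.9, "y": -3.6, "z": -10, "ax": 0, "ay": 0, "az": 0.052},
  {"jaw": 20, "x": -12.9, "y": -3.6, "z": -9, "ax": 0, "ay": 0, "az": 0.052},
  {"jaw": 20, "x": -12.9, "y": -3.6, "z": -8, "ax": 0, "ay": 0, "az": 0.052},
  {"jaw": 20, "x": -12.9, "y": -3.6, "z": -8, "ax": 0, "ay": 0, "az": 0.052},
  {"jaw": 20, "x": -12.9, "y": -3.6, "z": -8, "ax": 0, "ay": 0, "az": 0.052},
  {"jaw": 20, "x": -12.9, "y": -3.6, "z": -8, "ax": 0, "ay": 0, "az": 0.052},
])

```text
time_s: 19.8
tcp_pos: [612.5, -59.8, 88.9]
eef_rot: [[-1.0, 0.003, 0.001], [0.003, 1.0, 0.0], [-0.001, 0.0, -1.0]]
force: [0.0, -0.4, -3.2]
grip_width: 38.3
```

step_arm([
  {"jaw": 20, "x": -0.06, "y": -0.03, "z": 1, "ax": 0, "ay": 0, "az": 0},
  {"jaw": 20, "x": -0.06, "y": -0.03, "z": 1.5, "ax": 0, "ay": 0, "az": 0},
  {"jaw": 20, "x": -0.06, "y": -0.03, "z": 2, "ax": 0, "ay": 0, "az": 0},
  {"jaw": 20, "x": -0.06, "y": -0.03, "z": 2.3, "ax": 0, "ay": 0, "az": 0},
  {"jaw": 20, "x": -0.06, "y": -0.03, "z": 2.5, "ax": 0, "ay": 0, "az": 0},
  {"jaw": 20, "x": -0.06, "y": -0.03, "z": 2.5, "ax": 0, "ay": 0, "az": 0},
  {"jaw": 20, "x": -0.06, "y": -0.03, "z": 2.5, "ax": 0, "ay": 0, "az": 0},
])

```text
time_s: 20.5
tcp_pos: [613.4, -60.3, 63.4]
eef_rot: [[-1.0, 0.003, 0.0], [0.003, 1.0, -0.0], [-0.0, -0.0, -1.0]]
force: [0.3, 0.6, -2.5]
grip_width: 38.7
```

step_arm([
  {"jaw": 20, "x": 0, "y": 0, "z": 0.2, "ax": 0, "ay": 0, "az": 0},
  {"jaw": 20, "x": 0, "y": 0, "z": 0.35, "ax": 0, "ay": 0, "az": 0},
  {"jaw": 20, "x": 0, "y": 0, "z": 0.35, "ax": 0, "ay": 0, "az": 0},
  {"jaw": 20, "x": 0, "y": 0, "z": 0.35, "ax": 0, "ay": 0, "az": 0},
])

```text
time_s: 20.9
tcp_pos: [613.6, -60.3, 61.6]
eef_rot: [[-1.0, 0.003, 0.002], [0.003, 1.0, -0.0], [-0.002, -0.0, -1.0]]
force: [-4.4, 1.4, 9.8]
grip_width: 38.6
```

step_arm([
  {"jaw": 58, "x": 0, "y": 0, "z": 0, "ax": 0, "ay": 0, "az": 0},
  {"jaw": 58, "x": 0, "y": 0, "z": 0, "ax": 0, "ay": 0, "az": 0},
  {"jaw": 58, "x": 0, "y": 0, "z": 0, "ax": 0, "ay": 0, "az": 0},
  {"jaw": 58, "x": 0, "y": 0, "z": -2, "ax": 0, "ay": 0, "az": 0},
  {"jaw": 58, "x": 0, "y": 0, "z": -6, "ax": 0, "ay": 0, "az": 0},
  {"jaw": 100, "x": 2, "y": -3, "z": -10, "ax": 0, "ay": 0, "az": 0},
  {"jaw": 100, "x": 4, "y": -6, "z": -14, "ax": 0, "ay": 0, "az": 0},
  {"jaw": 100, "x": 6, "y": -9, "z": -18, "ax": 0, "ay": 0, "az": 0},
  {"jaw": 100, "x": 8, "y": -12, "z": -22, "ax": 0, "ay": 0, "az": 0},
  {"jaw": 100, "x": 11.3, "y": -14.9, "z": -24, "ax": 0, "ay": 0, "az": 0},
  {"jaw": 100, "x": 11.3, "y": -14.9, "z": -24, "ax": 0, "ay": 0, "az": 0},
  {"jaw": 100, "x": 11.3, "y": -14.9, "z": -24, "ax": 0, "ay": 0, "az": 0},
  {"jaw": 100, "x": 11.3, "y": -14.9, "z": -24, "ax": 0, "ay": 0, "az": 0},
])

```text
time_s: 22.2
tcp_pos: [499.7, -208.8, 299.2]
eef_rot: [[-1.0, 0.004, -0.0], [0.004, 1.0, 0.0], [0.0, 0.0, -1.0]]
force: [-0.1, 0.3, -0.2]
grip_width: 85.3
```

```bash
python3 caps.py w6 | grep -v end; python3 chk.py
```

```text
t 22.2 tcp [ 499.7 -208.8  299.2] F [-0.1  0.3 -0.2] w 85.3 rot [[-1.0, 0.004, -0.0], [0.004, 1.0, 0.0], [0.0, 0.0, -1.0]] j [ -2.   6. -10.  -0. -74. -88.]
CAP 2295 [array([ 475. , -390.4]), array([107.1,  41.9]), np.float64(2.5)] ztop 31.3 yel [ 475.  -389.8   33.8]
   yaw 2.52 ext [[-52.0, -20.1], [50.5, 19.7]]
t 22.25 tcp [ 499.8 -208.4  298.7] F [ 0.2  0.  -0.1] w 85.2 rot [[-1.0, 0.003, -0.001], [0.003, 1.0, 0.0], [0.001, 0.0, -1.0]] j [ -2.   6. -10.  -0. -74. -88.]
a front flange z 52.1
b front flange z 66.2
d front flange z 66.9
c front flange z 66.1
```

step_arm([
  {"jaw": 75, "x": 0.8, "y": -5, "z": 2, "ax": 0, "ay": 0, "az": -0.043},
  {"jaw": 75, "x": 1.6, "y": -9, "z": 5, "ax": 0, "ay": 0, "az": -0.043},
  {"jaw": 75, "x": 2.4, "y": -13, "z": 8, "ax": 0, "ay": 0, "az": -0.043},
  {"jaw": 75, "x": 2.4, "y": -18.1, "z": 10, "ax": 0, "ay": 0, "az": -0.043},
  {"jaw": 75, "x": 2.4, "y": -18.1, "z": 15, "ax": 0, "ay": 0, "az": -0.043},
  {"jaw": 75, "x": 2.4, "y": -18.1, "z": 20, "ax": 0, "ay": 0, "az": -0.043},
  {"jaw": 75, "x": 2.4, "y": -18.1, "z": 24, "ax": 0, "ay": 0, "az": -0.043},
  {"jaw": 75, "x": 2.4, "y": -18.1, "z": 27, "ax": 0, "ay": 0, "az": -0.043},
  {"jaw": 75, "x": 2.4, "y": -18.1, "z": 29.3, "ax": 0, "ay": 0, "az": -0.043},
  {"jaw": 75, "x": 2.4, "y": -18.1, "z": 29.3, "ax": 0, "ay": 0, "az": -0.043},
  {"jaw": 75, "x": 2.4, "y": -18.1, "z": 29.3, "ax": 0, "ay": 0, "az": -0.043},
  {"jaw": 20, "x": 2.4, "y": -18.1, "z": 29.3, "ax": 0, "ay": 0, "az": -0.043},
  {"jaw": 20, "x": 2.4, "y": -18.1, "z": 29.3, "ax": 0, "ay": 0, "az": -0.043},
  {"jaw": 20, "x": 2.4, "y": -18.1, "z": 29.3, "ax": 0, "ay": 0, "az": -0.043},
  {"jaw": 20, "x": 2.4, "y": -18.1, "z": 29.3, "ax": 0, "ay": 0, "az": -0.043},
  {"jaw": 20, "x": 2.4, "y": -18.1, "z": 29.3, "ax": 0, "ay": 0, "az": -0.043},
  {"jaw": 20, "x": 2.4, "y": -18.1, "z": 29.3, "ax": 0, "ay": 0, "az": -0.043},
])

```text
time_s: 24.0
tcp_pos: [476.5, -390.4, 8.7]
eef_rot: [[-0.999, -0.04, 0.003], [-0.04, 0.999, -0.001], [-0.003, -0.002, -1.0]]
force: [0.0, 1.4, 6.8]
grip_width: 38.7
```

```bash
python3 - <<'E'
from h import *
go([613.7,-132.2,100],89.8)
E
```

```text
t 24.0 tcp [ 476.5 -390.4    8.7] F [0.  1.4 6.8] w 38.7 rot [[-0.999, -0.04, 0.003], [-0.04, 0.999, -0.001], [-0.003, -0.002, -1.0]] j [-21.  28. -21.   0. -41. -67.]
xyz cm [-14.78  25.23  -9.12]
rotvec [-0.0015  0.0031  0.0438] 2.5 j6-> -64.02105444658325
rotvec [-4.8000e-03 -2.3000e-03 -3.0978e+00] -177.5 j6-> -244.02079172223796
```

Moving in y first to stay clear of the oven door, then in x.

step_arm([
  {"jaw": 20, "x": 0, "y": 0, "z": -3, "ax": 0, "ay": 0, "az": 0},
  {"jaw": 20, "x": 0, "y": 0, "z": -7, "ax": 0, "ay": 0, "az": 0},
  {"jaw": 20, "x": 0, "y": 0, "z": -10, "ax": 0, "ay": 0, "az": 0},
  {"jaw": 20, "x": 0, "y": 4, "z": -10, "ax": 0, "ay": 0, "az": 0.043},
  {"jaw": 20, "x": 0, "y": 8, "z": -10, "ax": 0, "ay": 0, "az": 0.043},
  {"jaw": 20, "x": 0, "y": 12, "z": -10, "ax": 0, "ay": 0, "az": 0.043},
  {"jaw": 20, "x": 0, "y": 16, "z": -10, "ax": 0, "ay": 0, "az": 0.043},
  {"jaw": 20, "x": 0, "y": 20, "z": -10, "ax": 0, "ay": 0, "az": 0.043},
  {"jaw": 20, "x": -1, "y": 24, "z": -10, "ax": 0, "ay": 0, "az": 0.043},
  {"jaw": 20, "x": -4.5, "y": 25.2, "z": -10, "ax": 0, "ay": 0, "az": 0.043},
  {"jaw": 20, "x": -9, "y": 25.2, "z": -10, "ax": 0, "ay": 0, "az": 0.043},
  {"jaw": 20, "x": -12.5, "y": 25.2, "z": -10, "ax": 0, "ay": 0, "az": 0.043},
  {"jaw": 20, "x": -14.8, "y": 25.2, "z": -10, "ax": 0, "ay": 0, "az": 0.043},
  {"jaw": 20, "x": -14.8, "y": 25.2, "z": -9, "ax": 0, "ay": 0, "az": 0.043},
  {"jaw": 20, "x": -14.8, "y": 25.2, "z": -8, "ax": 0, "ay": 0, "az": 0.043},
  {"jaw": 20, "x": -14.8, "y": 25.2, "z": -8, "ax": 0, "ay": 0, "az": 0.043},
  {"jaw": 20, "x": -14.8, "y": 25.2, "z": -8, "ax": 0, "ay": 0, "az": 0.043},
  {"jaw": 20, "x": -14.8, "y": 25.2, "z": -8, "ax": 0, "ay": 0, "az": 0.043},
])

```text
time_s: 25.8
tcp_pos: [612.8, -132.3, 87.4]
eef_rot: [[-1.0, 0.003, 0.001], [0.003, 1.0, -0.0], [-0.001, -0.0, -1.0]]
force: [-0.1, 0.1, -2.9]
grip_width: 39.1
```

step_arm([
  {"jaw": 20, "x": -0.06, "y": 0, "z": 1, "ax": 0, "ay": 0, "az": 0},
  {"jaw": 20, "x": -0.06, "y": 0, "z": 1.5, "ax": 0, "ay": 0, "az": 0},
  {"jaw": 20, "x": -0.06, "y": 0, "z": 2, "ax": 0, "ay": 0, "az": 0},
  {"jaw": 20, "x": -0.06, "y": 0, "z": 2.3, "ax": 0, "ay": 0, "az": 0},
  {"jaw": 20, "x": -0.06, "y": 0, "z": 2.5, "ax": 0, "ay": 0, "az": 0},
  {"jaw": 20, "x": -0.06, "y": 0, "z": 2.5, "ax": 0, "ay": 0, "az": 0},
  {"jaw": 20, "x": -0.06, "y": 0, "z": 2.5, "ax": 0, "ay": 0, "az": 0},
])

```text
time_s: 26.5
tcp_pos: [613.7, -132.2, 61.9]
eef_rot: [[-1.0, 0.003, 0.0], [0.003, 1.0, -0.0], [-0.0, -0.0, -1.0]]
force: [-1.5, -0.9, -1.7]
grip_width: 38.8
```

step_arm([
  {"jaw": 20, "x": 0, "y": 0, "z": 0.2, "ax": 0, "ay": 0, "az": 0},
  {"jaw": 20, "x": 0, "y": 0, "z": 0.35, "ax": 0, "ay": 0, "az": 0},
  {"jaw": 20, "x": 0, "y": 0, "z": 0.35, "ax": 0, "ay": 0, "az": 0},
  {"jaw": 20, "x": 0, "y": 0, "z": 0.35, "ax": 0, "ay": 0, "az": 0},
])

```text
time_s: 26.9
tcp_pos: [614.1, -132.2, 60.7]
eef_rot: [[-1.0, 0.003, 0.002], [0.003, 1.0, -0.0], [-0.002, -0.0, -1.0]]
force: [-6.3, 3.6, 14.1]
grip_width: 38.9
```

step_arm([
  {"jaw": 58, "x": 0, "y": 0, "z": 0, "ax": 0, "ay": 0, "az": 0},
  {"jaw": 58, "x": 0, "y": 0, "z": 0, "ax": 0, "ay": 0, "az": 0},
  {"jaw": 58, "x": 0, "y": 0, "z": 0, "ax": 0, "ay": 0, "az": 0},
  {"jaw": 58, "x": 0, "y": 0, "z": -2, "ax": 0, "ay": 0, "az": 0},
  {"jaw": 58, "x": 0, "y": 0, "z": -6, "ax": 0, "ay": 0, "az": 0},
  {"jaw": 58, "x": 0, "y": 0, "z": -10, "ax": 0, "ay": 0, "az": 0},
  {"jaw": 58, "x": 0, "y": 2, "z": -14, "ax": 0, "ay": 0, "az": 0},
  {"jaw": 58, "x": -1, "y": 4, "z": -18, "ax": 0, "ay": 0, "az": 0},
  {"jaw": 58, "x": -2.5, "y": 7, "z": -22, "ax": 0, "ay": 0, "az": 0},
  {"jaw": 58, "x": -2.5, "y": 10.7, "z": -24, "ax": 0, "ay": 0, "az": 0},
  {"jaw": 58, "x": -2.5, "y": 10.7, "z": -24, "ax": 0, "ay": 0, "az": 0},
  {"jaw": 58, "x": -2.5, "y": 10.7, "z": -24, "ax": 0, "ay": 0, "az": 0},
  {"jaw": 58, "x": -2.5, "y": 10.7, "z": -24, "ax": 0, "ay": 0, "az": 0},
])

```text
time_s: 28.2
tcp_pos: [638.4, -25.7, 297.1]
eef_rot: [[-1.0, 0.003, -0.002], [0.003, 1.0, -0.0], [0.002, -0.0, -1.0]]
force: [0.8, -0.2, -0.8]
grip_width: 50.0
```

```bash
python3 - <<'E'
from h import *
st()
p,d,c=snap('wrist','w7.png'); P=cloud(c,d); X,Y,Z=P[...,0],P[...,1],P[...,2]
for n,y in zip('abdc',[-132.4,-60.4,11.6,83.6]):
    b=(abs(Y-y)<17); yel=(p[...,0].astype(int)-p[...,2]>70)&b&(X>580)&(X<650)
    cap=b&(Z>60)&(X>540)&(X<680)
    print(n,'flange z front',np.nanmedian(Z[b&(X>572)&(X<580)]).round(1),'back',np.nanmedian(Z[b&(X>646)&(X<654)]).round(1),'crown',np.nanmedian(Z[b&(abs(X-613)<4)]).round(1),'dot',np.nanmedian(P[yel],0).round(1), 'xr',np.percentile(X[cap],[1,99]).round(1))
# handle: dark pixels at z 125..165
m=(p.max(-1)<70)&(Z>120)&(Z<170)&(X>650)&(abs(Y+25)<80)
q=P[m]; print('handle',len(q),np.median(q,0).round(1) if len(q) else '', np.percentile(q,[2,98],axis=0).round(1))
cv2.imwrite('pics/w7b.png',cv2.resize(cv2.imread('pics/w7.png'),(640,480)))
E
```

```text
t 28.2 tcp [638.4 -25.7 297.1] F [ 0.8 -0.2 -0.8] w 50.0 rot [[-1.0, 0.003, -0.002], [0.003, 1.0, -0.0], [0.002, -0.0, -1.0]] j [  15.   15.    2.   -0.  -77. -105.]
a flange z front 66.4 back 66.3 crown 82.6 dot [ 612.6 -130.    86.4] xr [561.9 664.6]
b flange z front 66.5 back 360.3 crown 85.5 dot [612.8 -58.9  89. ] xr [568.4 656.2]
d flange z front 66.7 back 361.1 crown 91.5 dot [613.4  12.8  94.6] xr [568.8 656.7]
c flange z front 66.4 back 66.2 crown 88.6 dot [612.9  84.1  91.4] xr [561.9 664.3]
handle 991 [704.9 -22.9 142.9] [[701.8 -71.  123. ]
 [710.5  22.8 145.2]]
```

View pics/w7b.png

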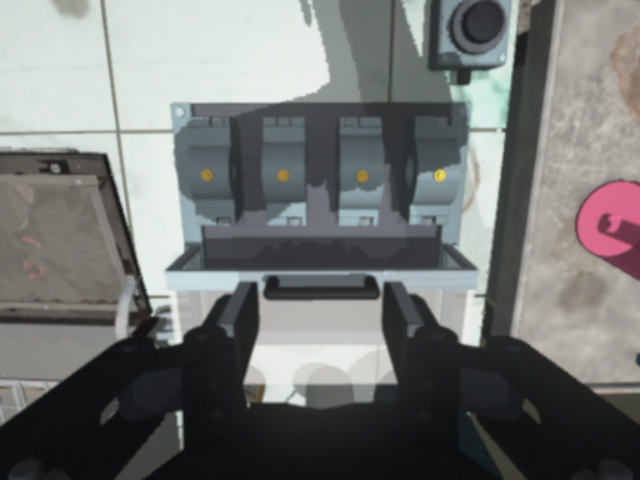

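All four caps are home (flange z ≈66.3–66.7, dots at x≈613). In the picture the handle is at (321,290), i.e. world (706,-24,142). I go behind it with closed fingers and pull.

step_arm([
  {"jaw": 0, "x": -4, "y": 0, "z": 0, "ax": 0, "ay": 0, "az": 0},
  {"jaw": 0, "x": -8, "y": 0, "z": 0, "ax": 0, "ay": 0, "az": 0},
  {"jaw": 0, "x": -10.6, "y": 0, "z": 2, "ax": 0, "ay": 0, "az": 0},
  {"jaw": 0, "x": -10.6, "y": 0, "z": 6, "ax": 0, "ay": 0, "az": 0},
  {"jaw": 0, "x": -10.6, "y": 0, "z": 10, "ax": 0, "ay": 0, "az": 0},
  {"jaw": 0, "x": -10.6, "y": 0, "z": 14, "ax": 0, "ay": 0, "az": 0},
  {"jaw": 0, "x": -10.6, "y": 0, "z": 16.7, "ax": 0, "ay": 0, "az": 0},
  {"jaw": 0, "x": -10.6, "y": 0, "z": 16.7, "ax": 0, "ay": 0, "az": 0},
  {"jaw": 0, "x": -10.6, "y": 0, "z": 16.7, "ax": 0, "ay": 0, "az": 0},
  {"jaw": 0, "x": -10.6, "y": 0, "z": 16.7, "ax": 0, "ay": 0, "az": 0},
])

```text
time_s: 29.25
tcp_pos: [746.1, -26.1, 133.4]
eef_rot: [[-1.0, 0.003, 0.003], [0.003, 1.0, -0.0], [-0.003, -0.0, -1.0]]
force: [0.4, -0.3, 0.9]
grip_width: 0.2
```

step_arm([
  {"jaw": 0, "x": 1.5, "y": 0, "z": 0, "ax": 0, "ay": 0, "az": 0},
  {"jaw": 0, "x": 3, "y": 0, "z": 0, "ax": 0, "ay": 0, "az": 0},
  {"jaw": 0, "x": 4.5, "y": 0, "z": 0, "ax": 0, "ay": 0, "az": 0},
  {"jaw": 0, "x": 6, "y": 0, "z": 0, "ax": 0, "ay": 0, "az": 0},
  {"jaw": 0, "x": 7.5, "y": 0, "z": 0, "ax": 0, "ay": 0, "az": 0},
  {"jaw": 0, "x": 9, "y": 0, "z": 0, "ax": 0, "ay": 0, "az": 0},
  {"jaw": 0, "x": 10.5, "y": 0, "z": 0, "ax": 0, "ay": 0, "az": 0},
  {"jaw": 0, "x": 12, "y": 0, "z": 0, "ax": 0, "ay": 0, "az": 0},
  {"jaw": 0, "x": 13.5, "y": 0, "z": 0, "ax": 0, "ay": 0, "az": 0},
  {"jaw": 0, "x": 14.5, "y": 0, "z": 0, "ax": 0, "ay": 0, "az": 0},
  {"jaw": 0, "x": 14.5, "y": 0, "z": 0, "ax": 0, "ay": 0, "az": 0},
])

```text
time_s: 30.35
tcp_pos: [599.8, -25.1, 133.2]
eef_rot: [[-1.0, 0.003, 0.002], [0.003, 1.0, 0.001], [-0.002, 0.001, -1.0]]
force: [-0.0, -0.1, -0.6]
grip_width: -0.1
```

step_arm([
  {"jaw": 0, "x": 0.4, "y": 0, "z": 0, "ax": 0, "ay": 0, "az": 0},
  {"jaw": 0, "x": 0.7, "y": 0, "z": 0, "ax": 0, "ay": 0, "az": 0},
  {"jaw": 0, "x": 0.7, "y": 0, "z": 0, "ax": 0, "ay": 0, "az": 0},
])

```text
time_s: 30.65
tcp_pos: [593.5, -25.0, 131.7]
eef_rot: [[-1.0, 0.003, 0.001], [0.003, 1.0, 0.0], [-0.001, 0.0, -1.0]]
force: [2.2, 0.2, 2.5]
grip_width: -0.2
```

step_arm([
  {"jaw": 0, "x": 0.3, "y": 0, "z": 0, "ax": 0, "ay": 0, "az": 0},
  {"jaw": 0, "x": 0.5, "y": 0, "z": 0, "ax": 0, "ay": 0, "az": 0},
  {"jaw": 0, "x": 0.5, "y": 0, "z": 0, "ax": 0, "ay": 0, "az": 0},
])

```text
time_s: 30.95
tcp_pos: [587.6, -25.1, 131.1]
eef_rot: [[-1.0, 0.003, -0.001], [0.003, 1.0, 0.0], [0.001, 0.0, -1.0]]
force: [2.7, 0.6, 1.2]
grip_width: -0.1
```

step_arm([
  {"jaw": 0, "x": 0.2, "y": 0, "z": 0, "ax": 0, "ay": 0, "az": 0},
  {"jaw": 0, "x": 0.4, "y": 0, "z": 0, "ax": 0, "ay": 0, "az": 0},
  {"jaw": 0, "x": 0.4, "y": 0, "z": 0, "ax": 0, "ay": 0, "az": 0},
])

```text
time_s: 31.25
tcp_pos: [583.5, -25.1, 131.1]
eef_rot: [[-1.0, 0.003, -0.001], [0.003, 1.0, 0.0], [0.001, 0.0, -1.0]]
force: [2.2, 0.3, 0.1]
grip_width: -0.1
```

step_arm([
  {"jaw": 0, "x": 0.2, "y": 0, "z": 0, "ax": 0, "ay": 0, "az": 0},
  {"jaw": 0, "x": 0.4, "y": 0, "z": 0, "ax": 0, "ay": 0, "az": 0},
  {"jaw": 0, "x": 0.4, "y": 0, "z": 0, "ax": 0, "ay": 0, "az": 0},
])

```text
time_s: 31.55
tcp_pos: [579.4, -25.1, 131.2]
eef_rot: [[-1.0, 0.003, -0.001], [0.003, 1.0, 0.0], [0.001, 0.0, -1.0]]
force: [1.0, 1.3, -0.0]
grip_width: 0.1
```

step_arm([
  {"jaw": 0, "x": 0.2, "y": 0, "z": 0, "ax": 0, "ay": 0, "az": 0},
  {"jaw": 0, "x": 0.4, "y": 0, "z": 0, "ax": 0, "ay": 0, "az": 0},
  {"jaw": 0, "x": 0.4, "y": 0, "z": 0, "ax": 0, "ay": 0, "az": 0},
])

```text
time_s: 31.85
tcp_pos: [578.9, -24.9, 131.6]
eef_rot: [[-1.0, 0.003, 0.006], [0.003, 1.0, 0.0], [-0.006, 0.0, -1.0]]
force: [12.3, -2.5, -8.2]
grip_width: -0.1
```

step_arm([
  {"jaw": 0, "x": 0.2, "y": 0, "z": 0, "ax": 0, "ay": 0, "az": 0},
  {"jaw": 0, "x": 0.4, "y": 0, "z": 0, "ax": 0, "ay": 0, "az": 0},
  {"jaw": 0, "x": 0.4, "y": 0, "z": 0, "ax": 0, "ay": 0, "az": 0},
])

```text
time_s: 32.15
tcp_pos: [578.6, -24.4, 132.2]
eef_rot: [[-1.0, 0.002, 0.012], [0.002, 1.0, 0.001], [-0.012, 0.001, -1.0]]
force: [25.2, -3.8, -16.4]
grip_width: -0.1
```

Hard stop reached (25 N at x≈579), so the guard is shut. I back off, rise, and look at the button.

step_arm([
  {"jaw": 0, "x": -1.5, "y": 0, "z": 0, "ax": 0, "ay": 0, "az": 0},
  {"jaw": 0, "x": -3, "y": 0, "z": 0, "ax": 0, "ay": 0, "az": 0},
  {"jaw": 0, "x": -3, "y": 0, "z": -4, "ax": 0, "ay": 0, "az": 0},
  {"jaw": 0, "x": -3, "y": 0, "z": -8, "ax": 0, "ay": 0, "az": 0},
  {"jaw": 0, "x": 0, "y": 4, "z": -12, "ax": 0, "ay": 0, "az": 0},
  {"jaw": 0, "x": 2, "y": 8, "z": -12, "ax": 0, "ay": 0, "az": 0},
  {"jaw": 0, "x": 3.1, "y": 12, "z": -12, "ax": 0, "ay": 0, "az": 0},
  {"jaw": 0, "x": 3.1, "y": 14.3, "z": -12, "ax": 0, "ay": 0, "az": 0},
  {"jaw": 0, "x": 3.1, "y": 14.3, "z": -12, "ax": 0, "ay": 0, "az": 0},
  {"jaw": 0, "x": 3.1, "y": 14.3, "z": -12, "ax": 0, "ay": 0, "az": 0},
  {"jaw": 0, "x": 3.1, "y": 14.3, "z": -12, "ax": 0, "ay": 0, "az": 0},
])

```text
time_s: 33.25
tcp_pos: [541.0, 117.2, 250.9]
eef_rot: [[-1.0, 0.004, -0.001], [0.004, 1.0, -0.001], [0.001, -0.001, -1.0]]
force: [0.9, -0.1, 0.3]
grip_width: 0.1
```

```bash
python3 - <<'E'
from h import *
s=st()
p,d,c=snap('wrist','w8.png'); P=cloud(c,d); X,Y,Z=P[...,0],P[...,1],P[...,2]
b=(X>420)&(X<540)&(Y>60)&(Y<180)
h=np.histogram(Z[b&(Z>20)],bins=np.arange(20,90,2)); print([(int(a),int(n)) for a,n in zip(h[1],h[0]) if n>20])
m=b&(Z>55)&(Z<80); q=P[m]; print('button',len(q),np.nanmedian(q,0).round(1)); (cx,cy),r=cv2.minEnclosingCircle(q[:,:2].astype(np.float32)); print(cx,cy,r)
print('handle z region', )
t,dt,ct=snap('top','top2.png'); Pt=cloud(ct,dt); Zt=Pt[...,2]
dk=(t.max(-1)<60)&(Zt>130)&(Zt<160)&(Pt[...,0]>540)&(Pt[...,0]<620)&(abs(Pt[...,1]+28)<70); print('handle top',np.nanmedian(Pt[dk],0),dk.sum())
a=cv2.cvtColor(t,cv2.COLOR_RGB2BGR)[110:260,135:330]; a=cv2.resize(a,(520,400)); b=cv2.resize(cv2.imread('pics/w8.png'),(280,210)); o=np.zeros((400,800,3),np.uint8); o[:,:520]=a; o[:210,520:]=b; cv2.imwrite('pics/c8.png',o)
E
```

```text
t 33.25 tcp [541.  117.2 250.9] F [ 0.9 -0.1  0.3] w 0.1 rot [[-1.0, 0.004, -0.001], [0.004, 1.0, -0.001], [0.001, -0.001, -1.0]] j [  32.    8.  -13.   -0.  -69. -123.]
[(22, 46), (24, 64), (36, 110), (38, 788), (40, 1086), (42, 54), (50, 267), (52, 557), (62, 296), (64, 564)]
button 896 [476.6 124.8  64.3]
476.88043212890625 124.5759506225586 17.951520919799805
handle z region
handle top [559.69324929 -23.72135009 142.44142013] 60
```

View pics/c8.png

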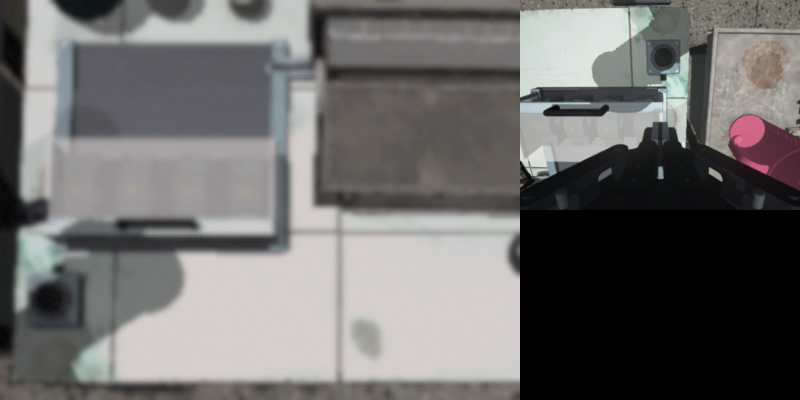

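The guard covers the halves with the dots visible through it, and the handle is at x≈560. The button top is at (476.8,124.6,64). I press it.

step_arm([
  {"jaw": 0, "x": 3, "y": 0.7, "z": 4, "ax": 0, "ay": 0, "az": 0},
  {"jaw": 0, "x": 6.4, "y": 0.7, "z": 8, "ax": 0, "ay": 0, "az": 0},
  {"jaw": 0, "x": 6.4, "y": 0.7, "z": 12, "ax": 0, "ay": 0, "az": 0},
  {"jaw": 0, "x": 6.4, "y": 0.7, "z": 16, "ax": 0, "ay": 0, "az": 0},
  {"jaw": 0, "x": 6.4, "y": 0.7, "z": 17.5, "ax": 0, "ay": 0, "az": 0},
  {"jaw": 0, "x": 6.4, "y": 0.7, "z": 17.5, "ax": 0, "ay": 0, "az": 0},
  {"jaw": 0, "x": 6.4, "y": 0.7, "z": 17.5, "ax": 0, "ay": 0, "az": 0},
])

```text
time_s: 34.05
tcp_pos: [477.9, 124.8, 76.7]
eef_rot: [[-1.0, 0.004, -0.0], [0.004, 1.0, -0.0], [0.0, -0.0, -1.0]]
force: [0.1, -0.4, 1.0]
grip_width: 0.3
```

step_arm([
  {"jaw": 0, "x": 0, "y": 0, "z": 0.6, "ax": 0, "ay": 0, "az": 0},
  {"jaw": 0, "x": 0, "y": 0, "z": 1.1, "ax": 0, "ay": 0, "az": 0},
  {"jaw": 0, "x": 0, "y": 0, "z": 1.5, "ax": 0, "ay": 0, "az": 0},
  {"jaw": 0, "x": 0, "y": 0, "z": 1.8, "ax": 0, "ay": 0, "az": 0},
  {"jaw": 0, "x": 0, "y": 0, "z": 1.8, "ax": 0, "ay": 0, "az": 0},
  {"jaw": 0, "x": 0, "y": 0, "z": 1.8, "ax": 0, "ay": 0, "az": 0},
])

```text
time_s: 34.65
tcp_pos: [477.9, 125.5, 58.7]
eef_rot: [[-1.0, 0.003, 0.001], [0.003, 1.0, 0.0], [-0.001, 0.0, -1.0]]
force: [1.7, -0.3, 2.8]
grip_width: 0.2
```

step_arm([
  {"jaw": 0, "x": 0, "y": 0, "z": 0.2, "ax": 0, "ay": 0, "az": 0},
  {"jaw": 0, "x": 0, "y": 0, "z": 0.4, "ax": 0, "ay": 0, "az": 0},
  {"jaw": 0, "x": 0, "y": 0, "z": 0.4, "ax": 0, "ay": 0, "az": 0},
  {"jaw": 0, "x": 0, "y": 0, "z": 0.4, "ax": 0, "ay": 0, "az": 0},
])

```text
time_s: 35.05
tcp_pos: [478.0, 125.5, 55.8]
eef_rot: [[-1.0, 0.002, 0.001], [0.002, 1.0, 0.0], [-0.001, 0.0, -1.0]]
force: [-5.3, -1.0, 21.1]
grip_width: -0.2
```

The button bottomed out at 21 N. I retract and check.

step_arm([
  {"jaw": 0, "x": 0, "y": 0, "z": 0, "ax": 0, "ay": 0, "az": 0},
  {"jaw": 0, "x": 0, "y": 0, "z": -1.5, "ax": 0, "ay": 0, "az": 0},
  {"jaw": 0, "x": 0, "y": 0, "z": -5, "ax": 0, "ay": 0, "az": 0},
  {"jaw": 0, "x": 0, "y": 0, "z": -10, "ax": 0, "ay": 0, "az": 0},
  {"jaw": 0, "x": -4, "y": -3, "z": -15, "ax": 0, "ay": 0, "az": 0},
  {"jaw": 0, "x": -8, "y": -6, "z": -20, "ax": 0, "ay": 0, "az": 0},
  {"jaw": 0, "x": -12, "y": -10, "z": -24, "ax": 0, "ay": 0, "az": 0},
  {"jaw": 0, "x": -16, "y": -14, "z": -24, "ax": 0, "ay": 0, "az": 0},
  {"jaw": 0, "x": -16, "y": -15, "z": -24, "ax": 0, "ay": 0, "az": 0},
  {"jaw": 0, "x": -16, "y": -15, "z": -24, "ax": 0, "ay": 0, "az": 0},
  {"jaw": 0, "x": -16, "y": -15, "z": -24, "ax": 0, "ay": 0, "az": 0},
])

```text
time_s: 36.15
tcp_pos: [637.9, -27.2, 293.4]
eef_rot: [[-1.0, 0.006, -0.001], [0.006, 1.0, -0.0], [0.001, -0.0, -1.0]]
force: [-1.2, 0.8, -1.4]
grip_width: 0.1
```

```bash
python3 - <<'E'
from h import *
s=st()
p,d,c=snap('wrist','w9.png'); P=cloud(c,d); X,Y,Z=P[...,0],P[...,1],P[...,2]
m=(Z>50)&(Z<80)&(X>440)&(X<510)&(Y>95)&(Y<155); m2=m&(np.hypot(X-477,Y-124.6)<15); print('button z',np.nanmedian(Z[m2]),m2.sum())
m=(p.max(-1)<70)&(Z>130)&(Z<165)&(X>520)&(X<640)&(abs(Y+25)<60); print('handle',np.nanmedian(P[m],0),m.sum())
for n,y in zip('abdc',[-132.4,-60.4,11.6,83.6]):
    # dots projected: pixel error at the expected dot
    h={'a':30,'b':33,'c':36,'d':39}[n]; u,v=proj(c,[613,y+1,52+h+3]); 
    w=(p[...,0].astype(int)-p[...,2]>40); vv,uu=np.nonzero(w); k=np.hypot(uu-u,vv-v)<12; print(n,'expected dot',round(u),round(v),'seen',uu[k].mean().round(1) if k.any() else None,vv[k].mean().round(1) if k.any() else None)
E
```

```text
t 36.15 tcp [637.9 -27.2 293.4] F [-1.2  0.8 -1.4] w 0.1 rot [[-1.0, 0.006, -0.001], [0.006, 1.0, -0.0], [0.001, -0.0, -1.0]] j [  15.   15.    1.   -0.  -76. -105.]
button z 64.4134933691228 609
handle [562.38802509 -23.69914611 143.47007966] 1339
a expected dot 165 141 seen None None
b expected dot 227 141 seen None None
d expected dot 290 141 seen None None
c expected dot 353 140 seen None None
```

View pics/w9.png

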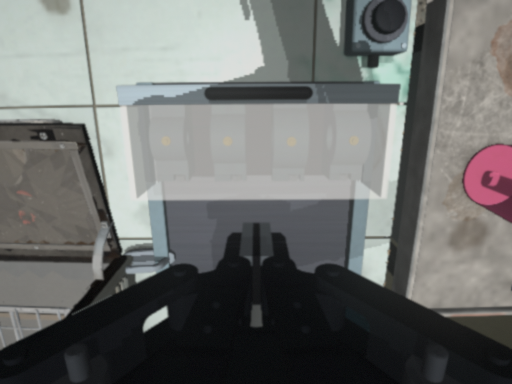

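The dots show through the shut guard at (166,141), (227,141), (291,141) and (353,140), as predicted. The button is up (z 64.4) and the arm is clear, so I hand in.

```bash
python3 -c "
from h import *
print(arm.close_job()); st()"
```

```text
the job is handed in; nothing more can be done
None
the job is handed in; nothing more can be done
```

The job is done and handed in at about 36 s on the robot's clock; no verdict came back. I slid the guard back, put caps c, d, b and a home on their own halves, pulled the guard shut to its stop, and pressed the button fully down and released it.

**Last checks:**
- **Caps:** before the guard was shut, all four front flange tops read 66.4–66.7 mm (expected 66). With the guard shut, the crown dots show through it within about a pixel of where they should be. My colour mask found none of them through the panel, so I read those positions from the picture by eye. The rear flanges of b and d could not be measured because the gripper blocked the view. Those of a and c read 66.2–66.3 mm.
- **Guard:** it reached a hard stop at 25 N, with the handle at x ≈ 562 mm. I could not read the joint value itself.
- **Button:** it bottomed out at 21 N and came back to 64.4 mm, against 64.3 mm before the press.
- **Arm:** it was left clear of everything.
- **Stopwatch and spanner:** I never approached or touched them, but I did not measure their positions again at the end.

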